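# Load the laser engraver under its propped hood

### The job

Load the laser engraver with the oak sign blanks: raise its hood by the pull tab and swing the prop rod up into the catch on the hood's edge so that the hood rests on the rod by itself, then lower every blank that lies on the table over a pair of locating pins on the bed, one blank to a station, until it lies flush on the bed, with the hood still on its prop. When all are in, lift the hood off the rod, lay the rod back down in its clip and shut the hood; leave the other things on the table alone.

Things in the scene. Friction and masses are not known exactly. Their poses are not given: they have to be found in the camera images.
- engraver: desktop laser engraver, fixed; origin on the table under it, x to its back, y to its left, z up. White chassis x -150..185, y -202..165 mm; right sill 30 mm high, walls round the bed 53 mm high (outer faces x -150, y 160 and -135); slatted bed 40 mm up, x -132..120; gantry over the bed's back (x 50..105, to 95 mm high). Carries a blue hood with amber window over the bed, and the prop rod
- hood (a joint): angle of the hood, rad: 0 shut, 1.40 fully raised (stop); turns about the engraver's y axis, front edge up and back. A worn damper resists fast motion (about 10 N at the tab at 0.15 rad/s) but does not hold it: left alone it sinks slowly, from 1.40 to 1.30 in about 30 s, 1.36 to 1.30 in 13 s, never faster than 0.03 rad/s. On the prop it rests at about 1.24 (1.20 to 1.28 counts)
- hinge (a point): point on the hood's hinge line, 55 mm above the table, in the middle of the hood; axes as the engraver's
- pull_tab (a point): middle of the hood's pull tab: black fin 12 mm thick (across the engraver's y), 26 mm high, 55 mm out from the middle of the hood's front edge; 280 mm from the hinge line, 32 mm above it when shut (87 mm above the table). Turns with the hood. Pinched across its 12 mm it can turn between the fingers, which may stay pointing down along its arc
- catch (a point): where the rod's ball tip sits when home in its socket, an angle bracket on the hood's right-hand edge, open towards the hinge (downwards when the hood is up): 200 mm from the hinge line along the hood, 40 mm above it when shut. A ledge stops the tip outward along the hood, a sloping plate lies behind it (in the way if the hood is below 1.31), a 4 mm lip in front
- prop_rod (a joint): angle of the prop rod, rad: 0 parked in its clip on the right sill, pointing to the engraver's back; grows as the tip swings up and forward; 0.75 with the tip home and the hood resting on it. Stiff pivot: it stays where it is left. With the hood at 1.32 to 1.40 a rod left at 0.70 to 0.74 stands under the catch, and the sinking hood drives its tip home; over 0.77 the tip passes in front of the catch
- rod_pivot (a point): pivot of the prop rod near the front of the right-hand sill, 56 mm above the table; axes as the engraver's
- rod_grip (a point): middle of the rod's red grip sleeve (13 mm across, 70 mm long), 135 mm from the pivot. Pinched across the engraver's y it can turn between the fingers as the rod swings. When parked its middle is 56 mm above the table and 26 mm above the sill; the bed's right-hand wall (53 mm high) stands 47 mm to its left
- rod_tip (a point): centre of the rod's black ball tip (12 mm across), at the end of the 9 mm rod, 297 mm from the pivot
- station_1 (a point): bed surface midway between the two locating pins of the left-hand station, 40 mm above the table, axes as the engraver's; pins 8 mm across, 13 mm high with tapered tips, 50 mm before and behind this point along x. Stations are 88 mm apart along y
- station_2 (a point): bed surface midway between the two locating pins of the middle station, 40 mm above the table, axes as the engraver's; pins 8 mm across, 13 mm high with tapered tips, 50 mm before and behind this point along x. Stations are 88 mm apart along y
- station_3 (a point): bed surface midway between the two locating pins of the right-hand station, 40 mm above the table, axes as the engraver's; pins 8 mm across, 13 mm high with tapered tips, 50 mm before and behind this point along x. Stations are 88 mm apart along y
- blank_1_centre (a point): centre (half-way up) of an oak sign blank 130x45x18 mm, x along its length, z up; two through holes 11 mm across on its long axis, 50 mm either side of the centre. May be absent
- blank_2_centre (a point): centre (half-way up) of an oak sign blank 130x45x18 mm, x along its length, z up; two through holes 11 mm across on its long axis, 50 mm either side of the centre. May be absent
- blank_3_centre (a point): centre (half-way up) of an oak sign blank 130x45x18 mm, x along its length, z up; two through holes 11 mm across on its long axis, 50 mm either side of the centre. May be absent
- sanding_block: grey sanding block, 63x105x36 mm; origin under its middle. A bystander: leave it alone
- tape_measure: yellow tape measure, 38x77x63 mm, standing; origin under its middle. A bystander: leave it alone
- bits: flat white box of bits, 52x87x20 mm; origin under its middle. A bystander: leave it alone

How it is judged:
By the outcome, as a careful person would: the job done as asked, in the order asked, and still so for the second after the job is handed in, with the robot touching nothing.
Of blank_1, blank_2, blank_3 only 2 to 3 are there at a start; the rules pass over those that are not, and their reading is None.
At some moment in a run one of blank_1, blank_2, blank_3 may be knocked a few centimetres aside while the robot is not near it.
Once in a run the grip may slacken for a moment while it holds something.
It also fails if it takes over 210 s, if anything falls off the work surface, if the arm or the gripper's body presses on something with over 40 N, if the wrist force passes 120 N, or if a joint passes its speed limit or range.

### The arm

A 6-joint arm with a two-finger parallel gripper is mounted at the origin on a cart in front of the work surface, level with it; the furniture and walls round the work are solid. World frame = base frame: x ahead of the robot, y to its left, z up, the work surface at z = 0. Lengths are in mm, angles in rad, forces in N, time in s.
With the tool pointing down it reaches from about 250 to 800 mm from the base axis. Payload 8.5 kg.
Tool frame: the origin (TCP) lies midway between the tips of the shut fingers; the grasp point (between the pads) lies 19 mm behind it (manip.hold_point_z is the distance from the TCP to the grasp point, in mm); z points along the fingers, y is the line along which they close (so a half turn about z gives the same grasp; the last joint's range is limited). The gripper opens to 85 mm and grips with 20 to 120 N. Pads are 22 mm wide; open, the fingers measure 114 mm over their backs; the gripper's body (76 mm by 85 mm) begins 54 mm behind the grasp point. The pads swing forward as they close: fully open they stand 13 mm farther back than shut.
Start: joints at [-1.273, 0.238, -0.013, 1.319, 0, 1.571], TCP at [154.03, -501.85, 231.276] pointing down, gripper open.
Joint ranges: [-2.66, 2.66], [-1.03, 1.9], [-1.14, 1.46], [-1.82, 2.27], [-1.45, 1.34], [-3.14, 3.14]. Speed limits (rad/s): [2.22, 2.22, 2.79, 3.14, 3.14, 3.14].

### API

Orientations are given as a rotation vector (axis times angle).
In Python, from station import manip, eyes, models gives the robot as it stands.
- The arm moves only by the shell command python3 -m creep 'ROWS' [FORCE]. ROWS is JSON, a list of rows, each an object of numbers: "x", "y", "z": the shift along the tool's x, y, z scaled (see below); "rx", "ry", "rz": the turn, a rotation vector about the tool's x, y, z scaled (see below); "jaw": the opening, from 0 (shut) to 1 (fully open). A call has 1 to 10 rows; each row shifts and turns the commanded pose from where the row before left it, along the tool's axes as they then stand; what a row does not reach is not made up. The controller multiplies each number of a shift by 4 cm and each number of a turn by 6 degrees. A row lasts 1/10 s, in which the tool goes at most 50 mm and 8.59 degrees, less where a joint would pass 70% of its speed; a pose out of reach is approached as far as the arm can. A call with a number of a shift or a turn outside -1 to 1 is refused whole. A call with a gripper value outside its range is refused whole. The fingers move at their own pace and stop on an object; FORCE is the grip in N (left out, the last holds). Time passes only in rows, so rows that do not move let the fingers close. It gives the time, the measured TCP pose, the force, the opening and the grip force at its end, in the units of the state.
- manip.read_state(): the state, without advancing time (a new reading comes with each control period).
- eyes.read_camera(name): name is "side" or "top" or "wrist"; returns a dict with "pixels" (480x640x3 uint8, blue, green, red), "range_z" (480x640 float32, mm along the optical axis (not along the pixel's ray), 0 where there is no reading), "fov_y" (degrees; the focal length in pixels is half the picture's height over the tangent of half this angle, whatever the lens; pixels are square), "cx", "cy" (the principal point, pixels), "position" and "orientation" of the camera in the world. Camera axes: x right, y up, looking along -z (the intrinsics and any distortion apply to the point x, -y, -z); pixel columns grow to the right and rows downward; lengths in mm; the calibration is good to about 2 mm. The wrist camera is an equidistant fisheye: a pixel r from the principal point sees the ray r / f radians off the axis. A picture is of the moment at which its call begins.
- manip.close_job(): hands the job in; it is judged then, once.
Trained networks look in the newest picture that a camera, given by its name, has taken for a name from the list of things; names that differ only in an ending like _2 or _b are one class to them, and where a whole thing is asked for, a point or a joint stands for the part that bears it (a point fixed in the world has none). Each returns a list of dicts, best first, with "confidence" (0 to 1); they miss things now and then, are a little off and sometimes report something else, mostly with a low value. They report only what shows in the picture. A call takes as long as a camera call.
- models.recognise(camera, target): "box" ([centre column, centre row, width, height] in pixels, round what is visible of it).
- models.outline_of(camera, target): "region" (480x640 bool, what is visible of it) and "box" ([centre column, centre row, width, height] in pixels, round what is visible of it).
- models.place_of(camera, target): "centre" ([column, row] in pixels: a listed point, or the origin of a listed thing).
The state is a dict: "time": time; "q": joint angles; "joint_vel": joint speeds; "tau": joint torques, N m; "eef_pos": TCP position; "eef_rot": TCP orientation; "ft_force": force on the tool from outside, world axes, zero at the start; "moment": the same for the moment, N m; "width": opening from 0.0 (shut) to 1.0 (fully open); "finger_force": force on a finger pad.
Only numpy, scipy, OpenCV 4.12 (cv2) and the standard library are available. Lean on these libraries where they do the work, as an engineer would, in place of code of your own. Each camera call takes 0.05 s, during which the arm holds its last target. There are 200 camera calls.

## Working session

There is one attempt and no reset: what is moved stays moved. The work goes in short steps, Python scripts to look and compute and a shell command to move; the robot and the scene stay as the last step left them, time stands still between calls to the robot, and variables do not carry over. Pictures are saved under pics/ and viewed, at most 14 in all, crops included, and the job is handed in when it is done.

```bash
ls; mkdir -p pics; cat > h.py <<'E'
import numpy as np, cv2
from scipy.spatial.transform import Rotation as R
from station import manip, eyes, models
def rot(o):
    o=np.array(o,float)
    if o.shape==(3,3): return o
    return (R.from_rotvec(o) if o.size==3 else R.from_quat(o)).as_matrix()
def ray(c,u,v,name):
    f=240/np.tan(np.radians(c["fov_y"])/2); x=(u-c["cx"]); y=(v-c["cy"])
    if name=="wrist":
        r=np.hypot(x,y)+1e-9; th=r/f; return np.array([x/r*np.sin(th),-y/r*np.sin(th),-np.cos(th)])
    return np.array([x/f,-y/f,-1.])
def pt(c,u,v,name,z=None,rng=None):
    d=ray(c,u,v,name); M=rot(c["orientation"]); p=np.array(c["position"],float)
    if z is not None:
        w=M@d; return p+w*(z-p[2])/w[2]
    if rng is None:
        a=c["range_z"][int(round(v))-1:int(round(v))+2,int(round(u))-1:int(round(u))+2]; rng=np.median(a)
    return p+M@(d/-d[2]*rng)
def shot(n,save=None):
    c=eyes.read_camera(n)
    if save: cv2.imwrite("pics/"+save,c["pixels"])
    return c
E
python3 - <<'E'
from h import *
np.set_printoptions(precision=1,suppress=True)
print(manip.read_state())
for n in ("top","side"):
    c=shot(n,n+"0.png"); print(n,c["position"],c["orientation"],c["fov_y"],c["cx"],c["cy"])
    for t in ["engraver","hinge","pull_tab","catch","rod_pivot","rod_grip","rod_tip","station_1","station_2","station_3","blank_1_centre","sanding_block","tape_measure","bits"]:
        for r in models.place_of(n,t)[:4]:
            u,v=r["centre"]; 
            if 0<=u<639 and 0<=v<479: print(t,round(r["confidence"],2),np.array([u,v]),pt(c,u,v,n))
E
```

```text
pics
{'time': 0.0, 'q': array([-1.3,  0.2, -0. ,  1.3, -0. ,  1.6]), 'joint_vel': array([-0.,  0., -0., -0.,  0., -0.]), 'tau': array([  0. , -53.9,  34.6,   0. ,  -0. ,   0. ]), 'eef_pos': array([ 153.9, -501.5,  230.7]), 'eef_rot': array([-3.1, -0.5,  0. ]), 'ft_force': array([-0.2,  1. ,  0.2]), 'moment': array([0. , 0.1, 0. ]), 'finger_force': 0.0, 'width': 0.9977794352660706}
top [ 488.2  -36.7 1314.1] [ 0.  -0.1 -1.5] 51.01248778419027 324.8943864363624 241.49067274977915
engraver 0.88 [276.  241.8] [573.4  61.2 111.5]
hinge 0.74 [275.5 191.2] [696.   67.  109.1]
pull_tab 0.8 [260.6 302.6] [427.2  93.6 100.1]
pull_tab 0.47 [350.4 182.2] [ 739.5 -118.6   29. ]
catch 0.73 [344.  279.6] [ 487.9 -104.3  106.5]
rod_pivot 0.44 [265.6 306.3] [413.1  91.    0.6]
rod_grip 0.27 [342.3 301.2] [ 433.  -105.8   28.7]
rod_tip 0.71 [351.2 181.4] [ 741.6 -120.6   29.2]
blank_1_centre 0.74 [421.5 258.9] [ 547.  -308.4   18. ]
blank_1_centre 0.66 [420.4 301.5] [ 437.5 -307.    18.9]
sanding_block 0.85 [208.2 319.9] [377.2 230.1  35.3]
tape_measure 0.92 [398.1 338.9] [ 346.1 -243.9   63.7]
bits 0
[... 257 characters left out ...]
 [425.3  86.6  89.6]
catch 0.64 [286.9 223.5] [ 498.1 -110.2   98.5]
rod_pivot 0.71 [284.9 225.2] [ 481.6 -111.9   80.5]
rod_pivot 0.57 [213.6 279.5] [ 558.9 -318.8   18.3]
rod_grip 0.82 [292.9 256.6] [ 552.5 -111.9   31. ]
rod_tip 0.62 [213.6 281.4] [ 563.2 -319.8   16.1]
rod_tip 0.58 [308.5 301.5] [ 738.  -126.3   61.6]
blank_1_centre 0.69 [216.5 283.8] [ 565.7 -314.1    8.1]
blank_1_centre 0.68 [287. 220.] [ 490.8 -107.7  103.8]
blank_1_centre 0.23 [362.9 260.1] [695.6  19.8 109.4]
sanding_block 0.61 [288.2 222. ] [ 495.5 -105.9  100.5]
sanding_block 0.45 [390.4 200.7] [502.8 177.3 109.4]
tape_measure 0.76 [226.1 222.9] [ 377.4 -253.3   42.8]
bits 0.87 [271.  223.7] [ 388.7 -130.7   18.1]
```

```bash
python3 - <<'E'
import cv2
t=cv2.imread("pics/top0.png"); s=cv2.imread("pics/side0.png")
a=cv2.resize(t[140:400,160:480],(800,600*0+650))[:600]
cv2.imwrite("pics/top0c.png",cv2.resize(t[150:390,160:480],(800,600)))
cv2.imwrite("pics/side0c.png",cv2.resize(s[140:350,180:460],(800,600)))
E
```

```text
(no output)
```

View pics/top0c.png

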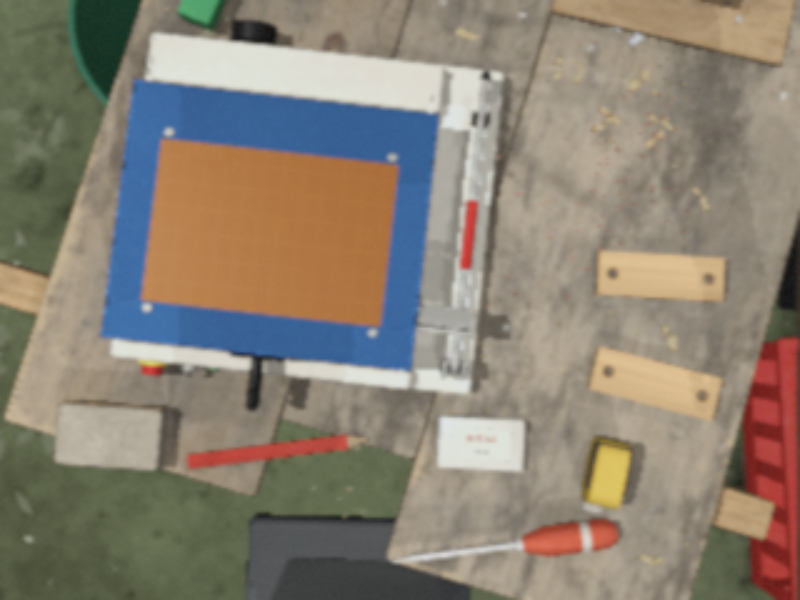

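View pics/side0c.png

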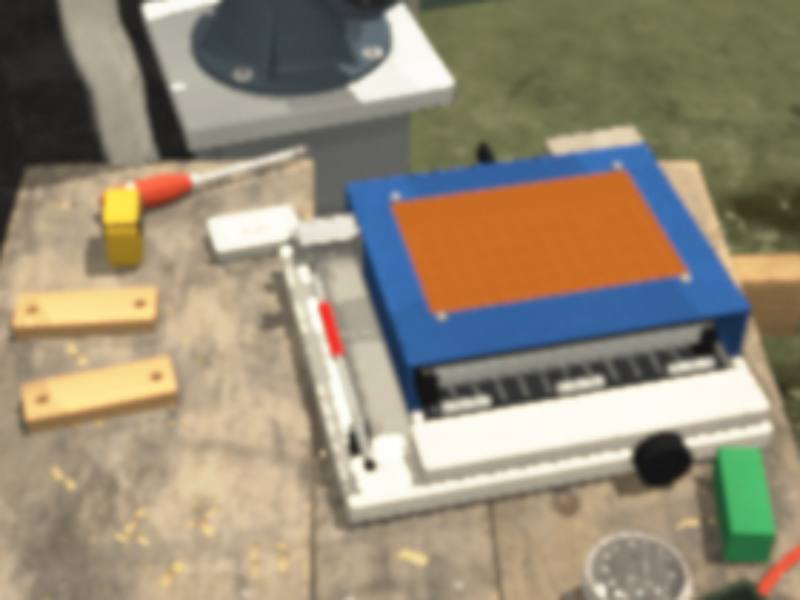

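```bash
cat > fit.py <<'E'
from h import *
np.set_printoptions(precision=1,suppress=True)
Z={"engraver":0,"hinge":55,"pull_tab":87,"rod_grip":56,"rod_tip":56,"rod_pivot":56}
for n in ("top","side"):
    c=shot(n)
    for t,z in Z.items():
        for r in models.place_of(n,t)[:3]:
            print(n,t,round(r["confidence"],2),pt(c,*r["centre"],n,z=z)[:2])
    hsv=cv2.cvtColor(c["pixels"],cv2.COLOR_BGR2HSV)
    red=cv2.inRange(hsv,(0,150,80),(6,255,255))|cv2.inRange(hsv,(172,150,80),(180,255,255))
    k,l,st,ce=cv2.connectedComponentsWithStats(red)
    for i in range(1,k):
        if st[i,4]>15:
            vs,us=np.nonzero(l==i); P=np.array([pt(c,u,v,n,z=60)[:2] for u,v in zip(us,vs)])
            ctr=P.mean(0); w,V=np.linalg.eigh(np.cov(P.T)); d=V[:,1]*np.sign(V[0,1])
            if 400<ctr[0]<700 and -200<ctr[1]<0: print(n,"red",st[i],ctr,"yaw",np.round(np.arctan2(d[1],d[0]),3))
    if n=="top":
        b=cv2.inRange(hsv,(100,120,60),(125,255,255)); k,l,st,ce=cv2.connectedComponentsWithStats(b); i=1+st[1:,4].argmax()
        cn,_=cv2.findContours((l==i).astype(np.uint8),0,1); cn=max(cn,key=cv2.contourArea)
        Q=np.array([pt(c,*p[0],n,z=109)[:2] for p in cn],np.float32); (cc,wh,a)=cv2.minAreaRect(Q); print("hood",cc,wh,a); print(cv2.boxPoints((cc,wh,a)))
    for r in models.outline_of(n,"blank_1_centre")[:3]:
        vs,us=np.nonzero(r["region"]); P=np.array([pt(c,u,v,n,z=18)[:2] for u,v in zip(us,vs)],np.float32)
        (cc,wh,a)=cv2.minAreaRect(P); print(n,"blank",round(r["confidence"],2),cc,wh,a)
E
python3 fit.py
```

```text
top engraver 0.69 [579.9  71.8]
top engraver 0.18 [ 436.5 -310.1]
top hinge 0.89 [701.  72.]
top hinge 0.26 [ 543.2 -303.9]
top pull_tab 0.97 [422.2  88.1]
top rod_grip 0.9 [ 572.7 -114.7]
top rod_tip 0.7 [ 737.1 -125.5]
top rod_tip 0.27 [698.3  71.8]
top rod_pivot 0.61 [ 435. -106.]
top red [345 231   5  26  75] [ 578.2 -112.4] yaw -0.073
hood (577.3631591796875, 80.483154296875) (295.0685119628906, 249.8395538330078) 85.14703369140625
[[440.4 -56. ]
 [689.4 -77.1]
 [714.3 216.9]
 [465.4 238.1]]
top blank 0.95 (545.0738525390625, -312.8917236328125) (132.74594116210938, 47.7221565246582) 88.3258056640625
side engraver 0.96 [589.   73.9]
side hinge 0.76 [706.6  66. ]
side pull_tab 0.73 [417.9  84.4]
side rod_grip 0.61 [ 581.8 -116.6]
side rod_grip 0.36 [ 741.3 -126.2]
side rod_tip 0.53 [ 736.5 -128.5]
side rod_tip 0.34 [ 441.6 -108.3]
side rod_pivot 0.65 [ 450.3 -102.2]
side rod_pivot 0.34 [ 396.5 -257.9]
side red [292 246   8  18  66] [ 577.6 -111.1] yaw -0.089
side blank 0.83 (554.7789916992188, -313.3174133300781) (131.9241180419922, 65.63250732421875) 87.45035552978516
side blank 0.53 (334.13446044921875, 252.7428741455078) (110.78125, 34.472991943359375) 87.62675476074219
```

```bash
cat > go.py <<'E'
from h import *
YAW=-0.078
def go(x,y,z,yaw,s=None,show=True):
    s=s or manip.read_state(); M=rot(s["eef_rot"]); psi=np.arctan2(M[1,0],M[0,0])
    best=None
    for k in (-2,-1,0,1,2):
        d=yaw+k*np.pi-psi
        if abs(d)<2*np.pi and (best is None or abs(d)<abs(best)): best=d
    for d in [best, best-np.sign(best)*np.pi]:
        y2=psi+d; T=np.array([[np.cos(y2),np.sin(y2),0],[np.sin(y2),-np.cos(y2),0],[0,0,-1]])
        sh=T.T@(np.array([x,y,z])-s["eef_pos"])
        # residual tilt
        e=R.from_matrix(M.T@T).as_rotvec()
        q6=s["q"][5]-d+np.arctan2(y,x)-s["q"][0]
        print("turn rz %.2f units | after: shift x %.3f y %.3f z %.3f units | q6~%.2f/%.2f psi %.3f->%.3f tiltz %.3f"%(-d/np.radians(6),*(sh/40),q6,s["q"][5]-d-(np.arctan2(y,x)-s["q"][0]),psi,y2,M[2,2]))
E
python3 - <<'E'
from go import *
go(421,87,150,YAW)
E
```

```text
turn rz 3.59 units | after: shift x 5.506 y -15.197 z 2.032 units | q6~3.42/0.47 psi 0.298->-0.078 tiltz -1.000
turn rz -26.41 units | after: shift x -5.506 y 15.197 z 2.032 units | q6~0.28/-2.67 psi 0.298->3.064 tiltz -1.000
```

```bash
python3 -m creep '[{"rz":0.9},{"rz":0.9},{"rz":0.9},{"rz":0.89}]' 60; python3 -c "
from go import *
s=manip.read_state();print(s['q'],s['width'],s['time']);go(421,87,150,YAW)"
```

```text
[-1.27297568e+00  2.38225962e-01 -1.34923824e-02  1.31918342e+00
 -1.56611814e-06  1.57077581e+00] 0.9970270959659361 2.3
turn rz 3.59 units | after: shift x 5.506 y -15.197 z 2.032 units | q6~3.42/0.47 psi 0.298->-0.078 tiltz -1.000
turn rz -26.41 units | after: shift x -5.506 y 15.197 z 2.032 units | q6~0.28/-2.67 psi 0.298->3.064 tiltz -1.000validation failed for argument at $[0]...
```

```bash
python3 -m creep '[{"x":0,"y":0,"z":0,"rx":0,"ry":0,"rz":0.9,"jaw":1},{"x":0,"y":0,"z":0,"rx":0,"ry":0,"rz":0.9,"jaw":1}]' 60; python3 -c "
from go import *
s=manip.read_state();print(s['q'],s['width'],s['time']);go(421,87,150,YAW)"
```

```text
time: 2.5
eef_pos: [154.0, -501.8, 231.3]
eef_rot: [-3.137, -0.166, 0.0]
ft_force: [-0.0, 0.5, -0.0]
width: 1.003
finger_force: 0.0
[-1.27300247e+00  2.38203746e-01 -1.35412322e-02  1.31919750e+00
 -1.83537750e-05  1.76298433e+00] 1.0029939622418538 2.5
turn rz 1.75 units | after: shift x 5.507 y -15.196 z 2.031 units | q6~3.42/0.47 psi 0.106->-0.078 tiltz -1.000
turn rz -28.25 units | after: shift x -5.507 y 15.196 z 2.031 units | q6~0.28/-2.67 psi 0.106->3.064 tiltz -1.000
```

```bash
python3 -m creep '[{"x":0,"y":0,"z":0,"rx":0,"ry":0,"rz":-0.942,"jaw":1},{"x":0,"y":0,"z":0,"rx":0,"ry":0,"rz":-0.942,"jaw":1},{"x":0,"y":0,"z":0,"rx":0,"ry":0,"rz":-0.942,"jaw":1},{"x":0,"y":0,"z":0,"rx":0,"ry":0,"rz":-0.942,"jaw":1},{"x":0,"y":0,"z":0,"rx":0,"ry":0,"rz":-0.942,"jaw":1},{"x":0,"y":0,"z":0,"rx":0,"ry":0,"rz":-0.942,"jaw":1},{"x":0,"y":0,"z":0,"rx":0,"ry":0,"rz":-0.942,"jaw":1},{"x":0,"y":0,"z":0,"rx":0,"ry":0,"rz":-0.942,"jaw":1},{"x":0,"y":0,"z":0,"rx":0,"ry":0,"rz":-0.942,"jaw":1},{"x":0,"y":0,"z":0,"rx":0,"ry":0,"rz":-0.942,"jaw":1}]' >/dev/null
python3 -m creep '[{"x":0,"y":0,"z":0,"rx":0,"ry":0,"rz":-0.942,"jaw":1},{"x":0,"y":0,"z":0,"rx":0,"ry":0,"rz":-0.942,"jaw":1},{"x":0,"y":0,"z":0,"rx":0,"ry":0,"rz":-0.942,"jaw":1},{"x":0,"y":0,"z":0,"rx":0,"ry":0,"rz":-0.942,"jaw":1},{"x":0,"y":0,"z":0,"rx":0,"ry":0,"rz":-0.942,"jaw":1},{"x":0,"y":0,"z":0,"rx":0,"ry":0,"rz":-0.942,"jaw":1},{"x":0,"y":0,"z":0,"rx":0,"ry":0,"rz":-0.942,"jaw":1},{"x":0,"y":0,"z":0,"rx":0,"ry":0,"rz":-0.942,"jaw":1},{"x":0,"y":0,"z":0,"rx":0,"ry":0,"rz":-0.942,"jaw":1},{"x":0,"y":0,"z":0,"rx":0,"ry":0,"rz":-0.942,"jaw":1}]' >/dev/null
python3 -m creep '[{"x":0,"y":0,"z":0,"rx":0,"ry":0,"rz":-0.942,"jaw":1},{"x":0,"y":0,"z":0,"rx":0,"ry":0,"rz":-0.942,"jaw":1},{"x":0,"y":0,"z":0,"rx":0,"ry":0,"rz":-0.942,"jaw":1},{"x":0,"y":0,"z":0,"rx":0,"ry":0,"rz":-0.942,"jaw":1},{"x":0,"y":0,"z":0,"rx":0,"ry":0,"rz":-0.942,"jaw":1},{"x":0,"y":0,"z":0,"rx":0,"ry":0,"rz":-0.942,"jaw":1},{"x":0,"y":0,"z":0,"rx":0,"ry":0,"rz":-0.942,"jaw":1},{"x":0,"y":0,"z":0,"rx":0,"ry":0,"rz":-0.942,"jaw":1},{"x":0,"y":0,"z":0,"rx":0,"ry":0,"rz":-0.942,"jaw":1},{"x":0,"y":0,"z":0,"rx":0,"ry":0,"rz":-0.942,"jaw":1}]'
python3 -c "
from go import *
s=manip.read_state();print(s['q'],s['width'],s['time']);go(421,87,150,YAW)"
```

```text
time: 5.5
eef_pos: [154.0, -501.9, 231.3]
eef_rot: [-0.108, -3.14, -0.0]
ft_force: [0.0, -0.2, -0.4]
width: 1.003
finger_force: 0.0
[-1.27300429e+00  2.38167330e-01 -1.34973273e-02  1.31919335e+00
 -9.60633731e-06 -1.20414078e+00] 1.0027323654649165 5.5
turn rz 0.09 units | after: shift x -5.507 y 15.197 z 2.032 units | q6~0.28/-2.67 psi 3.073->3.064 tiltz -1.000
turn rz -29.91 units | after: shift x 5.507 y -15.197 z 2.032 units | q6~-2.86/-5.81 psi 3.073->6.205 tiltz -1.000
```

```bash
python3 -m creep '[{"x":-0.344,"y":0.95,"z":0.0,"rx":0,"ry":0,"rz":0.09,"jaw":1},{"x":-0.344,"y":0.95,"z":0,"rx":0,"ry":0,"rz":0,"jaw":1},{"x":-0.344,"y":0.95,"z":0,"rx":0,"ry":0,"rz":0,"jaw":1},{"x":-0.344,"y":0.95,"z":0,"rx":0,"ry":0,"rz":0,"jaw":1},{"x":-0.344,"y":0.95,"z":0,"rx":0,"ry":0,"rz":0,"jaw":1},{"x":-0.344,"y":0.95,"z":0,"rx":0,"ry":0,"rz":0,"jaw":1},{"x":-0.344,"y":0.95,"z":0,"rx":0,"ry":0,"rz":0,"jaw":1},{"x":-0.344,"y":0.95,"z":0,"rx":0,"ry":0,"rz":0,"jaw":1}]' >/dev/null
python3 -m creep '[{"x":-0.344,"y":0.95,"z":0.25,"rx":0,"ry":0,"rz":0,"jaw":1},{"x":-0.344,"y":0.95,"z":0.25,"rx":0,"ry":0,"rz":0,"jaw":1},{"x":-0.344,"y":0.95,"z":0.25,"rx":0,"ry":0,"rz":0,"jaw":1},{"x":-0.344,"y":0.95,"z":0.25,"rx":0,"ry":0,"rz":0,"jaw":1},{"x":-0.344,"y":0.95,"z":0.25,"rx":0,"ry":0,"rz":0,"jaw":1},{"x":-0.344,"y":0.95,"z":0.25,"rx":0,"ry":0,"rz":0,"jaw":1},{"x":-0.344,"y":0.95,"z":0.25,"rx":0,"ry":0,"rz":0,"jaw":1},{"x":-0.344,"y":0.95,"z":0.25,"rx":0,"ry":0,"rz":0,"jaw":1},{"x":0,"y":0,"z":0,"rx":0,"ry":0,"rz":0,"jaw":1}]'
python3 -c "
from go import *
s=manip.read_state();print(s['q'],s['time']);go(421,87,68,YAW)
c=shot('wrist','w1.png');M=rot(c['orientation']);print(c['position'],M,c['fov_y'])
for t in ('pull_tab','hinge','catch','rod_grip'):
  for r in models.place_of('wrist',t)[:2]: print(t,r, pt(c,*r['centre'],'wrist',z=87 if t=='pull_tab' else 56))"
```

```text
time: 7.2
eef_pos: [424.5, 89.7, 150.2]
eef_rot: [-0.123, -3.139, -0.002]
ft_force: [0.3, 0.4, 0.0]
width: 0.999
finger_force: 0.0
[ 2.07449508e-01  1.29011236e-01 -3.67952679e-01  1.07386832e+00
  1.02955734e-03  2.85734002e-01] 7.2
turn rz -0.00 units | after: shift x 0.081 y -0.073 z 2.056 units | q6~0.28/0.29 psi 3.063->3.064 tiltz -1.000
turn rz 30.00 units | after: shift x -0.081 y 0.073 z 2.056 units | q6~3.42/3.43 psi 3.063->-0.078 tiltz -1.000
[346.63457523  95.9755533  293.09942489] [[ 7.85163159e-02 -9.48769517e-01 -3.06058152e-01]
 [ 9.96912760e-01  7.48388155e-02  2.37508145e-02]
 [ 3.70980758e-04 -3.06978104e-01  9.51716505e-01]] 65.70646984690485
pull_tab {'centre': [323.9, 252.1], 'confidence': 0.57} [424.64877891  91.64228956  87.        ]
catch {'centre': [77.9, 345.7], 'confidence': 0.61} [ 514.14360879 -143.05251036   56.        ]
catch {'centre': [310.5, 373.3], 'confidence': 0.59} [540.45828809  72.31228223  56.        ]
```

View pics/w1.png

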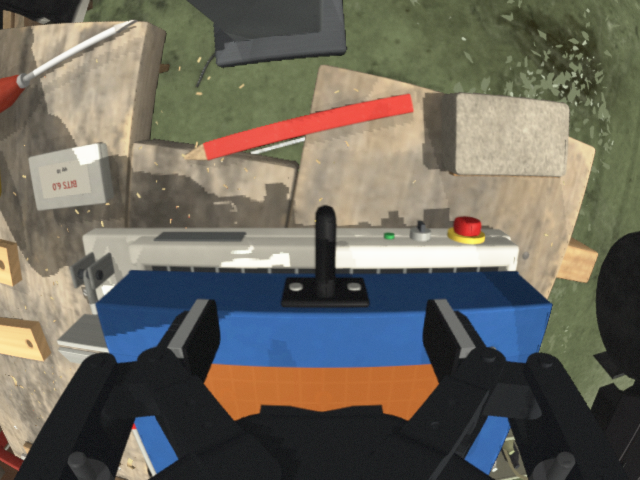

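```bash
python3 -m creep '[{"x":0.03,"y":0.03,"z":0.5,"rx":0,"ry":0,"rz":0,"jaw":1},{"x":0,"y":0,"z":0.5,"rx":0,"ry":0,"rz":0,"jaw":1},{"x":0,"y":0,"z":0.5,"rx":0,"ry":0,"rz":0,"jaw":0.8},{"x":0,"y":0,"z":0.5,"rx":0,"ry":0,"rz":0,"jaw":0.5},{"x":0,"y":0,"z":0,"rx":0,"ry":0,"rz":0,"jaw":0},{"x":0,"y":0,"z":0,"rx":0,"ry":0,"rz":0,"jaw":0},{"x":0,"y":0,"z":0,"rx":0,"ry":0,"rz":0,"jaw":0},{"x":0,"y":0,"z":0,"rx":0,"ry":0,"rz":0,"jaw":0},{"x":0,"y":0,"z":0,"rx":0,"ry":0,"rz":0,"jaw":0},{"x":0,"y":0,"z":0,"rx":0,"ry":0,"rz":0,"jaw":0}]' 90
python3 - <<'E'
from go import *
s=manip.read_state(); print(s['eef_pos'],s['width'],s['ft_force'])
r=281.8;a0=np.arctan2(32,280);N=50;ph=np.linspace(0,1.39,N+1)
X=-r*np.cos(ph+a0);Zz=r*np.sin(ph+a0)
for k in range(0,N,5): print(k,"x/row %.3f z/row %.3f"%(-(X[k+5]-X[k])/5/40,-(Zz[k+5]-Zz[k])/5/40))
E
```

```text
time: 8.45
eef_pos: [422.9, 92.4, 73.1]
eef_rot: [0.125, 3.138, 0.019]
ft_force: [-3.9, 31.5, -1.0]
width: 0.121
finger_force: 88.3
[422.85428232  92.43478015  73.05252361] 0.12080641775453484 [-3.94184893 31.48346783 -0.95581849]
0 x/row -0.036 z/row -0.192
5 x/row -0.062 z/row -0.186
10 x/row -0.087 z/row -0.175
15 x/row -0.111 z/row -0.161
20 x/row -0.132 z/row -0.145
25 x/row -0.151 z/row -0.125
30 x/row -0.166 z/row -0.103
35 x/row -0.179 z/row -0.079
40 x/row -0.188 z/row -0.053
45 x/row -0.194 z/row -0.027
```

```bash
python3 -m creep '[{"x":-0.036,"y":0.04,"z":-0.192,"rx":0,"ry":0,"rz":0,"jaw":0},{"x":-0.036,"y":0,"z":-0.192,"rx":0,"ry":0,"rz":0,"jaw":0},{"x":-0.036,"y":0,"z":-0.192,"rx":0,"ry":0,"rz":0,"jaw":0},{"x":-0.036,"y":0,"z":-0.192,"rx":0,"ry":0,"rz":0,"jaw":0},{"x":-0.036,"y":0,"z":-0.192,"rx":0,"ry":0,"rz":0,"jaw":0},{"x":-0.062,"y":0,"z":-0.186,"rx":0,"ry":0,"rz":0,"jaw":0},{"x":-0.062,"y":0,"z":-0.186,"rx":0,"ry":0,"rz":0,"jaw":0},{"x":-0.062,"y":0,"z":-0.186,"rx":0,"ry":0,"rz":0,"jaw":0},{"x":-0.062,"y":0,"z":-0.186,"rx":0,"ry":0,"rz":0,"jaw":0},{"x":-0.062,"y":0,"z":-0.186,"rx":0,"ry":0,"rz":0,"jaw":0}]' 90
python3 -m creep '[{"x":-0.087,"y":0,"z":-0.175,"rx":0,"ry":0,"rz":0,"jaw":0},{"x":-0.087,"y":0,"z":-0.175,"rx":0,"ry":0,"rz":0,"jaw":0},{"x":-0.087,"y":0,"z":-0.175,"rx":0,"ry":0,"rz":0,"jaw":0},{"x":-0.087,"y":0,"z":-0.175,"rx":0,"ry":0,"rz":0,"jaw":0},{"x":-0.087,"y":0,"z":-0.175,"rx":0,"ry":0,"rz":0,"jaw":0},{"x":-0.111,"y":0,"z":-0.161,"rx":0,"ry":0,"rz":0,"jaw":0},{"x":-0.111,"y":0,"z":-0.161,"rx":0,"ry":0,"rz":0,"jaw":0},{"x":-0.111,"y":0,"z":-0.161,"rx":0,"ry":0,"rz":0,"jaw":0},{"x":-0.111,"y":0,"z":-0.161,"rx":0,"ry":0,"rz":0,"jaw":0},{"x":-0.111,"y":0,"z":-0.161,"rx":0,"ry":0,"rz":0,"jaw":0}]' 90
```

```text
time: 9.45
eef_pos: [443.0, 90.8, 147.2]
eef_rot: [0.126, 3.138, 0.013]
ft_force: [11.2, 23.7, -26.0]
width: 0.118
finger_force: 87.7
time: 10.45
eef_pos: [481.3, 87.7, 213.0]
eef_rot: [-0.126, -3.137, -0.012]
ft_force: [11.3, 22.9, -33.4]
width: 0.119
finger_force: 87.5
```

```bash
python3 -m creep '[{"x":-0.132,"y":0.03,"z":-0.145,"rx":0,"ry":0,"rz":0,"jaw":0},{"x":-0.132,"y":0.03,"z":-0.145,"rx":0,"ry":0,"rz":0,"jaw":0},{"x":-0.132,"y":0,"z":-0.145,"rx":0,"ry":0,"rz":0,"jaw":0},{"x":-0.132,"y":0,"z":-0.145,"rx":0,"ry":0,"rz":0,"jaw":0},{"x":-0.132,"y":0,"z":-0.145,"rx":0,"ry":0,"rz":0,"jaw":0},{"x":-0.151,"y":0,"z":-0.125,"rx":0,"ry":0,"rz":0,"jaw":0},{"x":-0.151,"y":0,"z":-0.125,"rx":0,"ry":0,"rz":0,"jaw":0},{"x":-0.151,"y":0,"z":-0.125,"rx":0,"ry":0,"rz":0,"jaw":0},{"x":-0.151,"y":0,"z":-0.125,"rx":0,"ry":0,"rz":0,"jaw":0},{"x":-0.151,"y":0,"z":-0.125,"rx":0,"ry":0,"rz":0,"jaw":0}]' 90
python3 -m creep '[{"x":-0.166,"y":0,"z":-0.103,"rx":0,"ry":0,"rz":0,"jaw":0},{"x":-0.166,"y":0,"z":-0.103,"rx":0,"ry":0,"rz":0,"jaw":0},{"x":-0.166,"y":0,"z":-0.103,"rx":0,"ry":0,"rz":0,"jaw":0},{"x":-0.166,"y":0,"z":-0.103,"rx":0,"ry":0,"rz":0,"jaw":0},{"x":-0.166,"y":0,"z":-0.103,"rx":0,"ry":0,"rz":0,"jaw":0},{"x":-0.179,"y":0,"z":-0.079,"rx":0,"ry":0,"rz":0,"jaw":0},{"x":-0.179,"y":0,"z":-0.079,"rx":0,"ry":0,"rz":0,"jaw":0},{"x":-0.179,"y":0,"z":-0.079,"rx":0,"ry":0,"rz":0,"jaw":0},{"x":-0.179,"y":0,"z":-0.079,"rx":0,"ry":0,"rz":0,"jaw":0},{"x":-0.179,"y":0,"z":-0.079,"rx":0,"ry":0,"rz":0,"jaw":0}]' 90
python3 -m creep '[{"x":-0.188,"y":0,"z":-0.053,"rx":0,"ry":0,"rz":0,"jaw":0},{"x":-0.188,"y":0,"z":-0.053,"rx":0,"ry":0,"rz":0,"jaw":0},{"x":-0.188,"y":0,"z":-0.053,"rx":0,"ry":0,"rz":0,"jaw":0},{"x":-0.188,"y":0,"z":-0.053,"rx":0,"ry":0,"rz":0,"jaw":0},{"x":-0.188,"y":0,"z":-0.053,"rx":0,"ry":0,"rz":0,"jaw":0},{"x":-0.194,"y":0,"z":-0.027,"rx":0,"ry":0,"rz":0,"jaw":0},{"x":-0.194,"y":0,"z":-0.027,"rx":0,"ry":0,"rz":0,"jaw":0},{"x":0,"y":0,"z":0,"rx":0,"ry":0,"rz":0,"jaw":0}]' 90
```

```text
time: 11.45
eef_pos: [535.4, 83.2, 265.4]
eef_rot: [-0.127, -3.131, -0.004]
ft_force: [-0.1, 10.7, -32.0]
width: 0.115
finger_force: 87.8
time: 12.45
eef_pos: [603.3, 77.7, 301.3]
eef_rot: [-0.127, -3.128, -0.004]
ft_force: [-7.7, 10.7, -28.1]
width: 0.11
finger_force: 87.9
time: 13.25
eef_pos: [657.6, 73.3, 315.8]
eef_rot: [-0.127, -3.132, -0.004]
ft_force: [-2.3, 7.9, -13.9]
width: 0.099
finger_force: 91.0
```

```bash
python3 -m creep '[{"x":-0.15,"y":0.02,"z":-0.035,"rx":0,"ry":0,"rz":0,"jaw":0},{"x":-0.15,"y":0.02,"z":-0.025,"rx":0,"ry":0,"rz":0,"jaw":0},{"x":-0.1,"y":0,"z":-0.015,"rx":0,"ry":0,"rz":0,"jaw":0},{"x":-0.1,"y":0,"z":-0.015,"rx":0,"ry":0,"rz":0,"jaw":0},{"x":0,"y":0,"z":0,"rx":0,"ry":0,"rz":0,"jaw":0}]' 90
python3 -m creep '[{"x":-0.1,"y":0,"z":-0.005,"rx":0,"ry":0,"rz":0,"jaw":0},{"x":0,"y":0,"z":0,"rx":0,"ry":0,"rz":0,"jaw":0}]'
python3 - <<'E'
from go import *
c=shot('side','s2.png')
for r in models.place_of('side','pull_tab')[:2]: print(r['confidence'],pt(c,*r['centre'],'side'))
cv2.imwrite("pics/s2c.png",cv2.resize(c["pixels"][60:380,140:460],(600,600)))
E
```

```text
time: 13.75
eef_pos: [678.2, 71.7, 318.7]
eef_rot: [-0.129, -3.133, 0.0]
ft_force: [-1.2, 1.1, -21.0]
width: 0.087
finger_force: 89.9
time: 13.95
eef_pos: [682.7, 71.4, 319.3]
eef_rot: [-0.129, -3.134, 0.0]
ft_force: [-0.5, 0.7, -23.5]
width: 0.088
finger_force: 90.9
0.85 [691.96700197  53.39822847 360.96045436]
```

View pics/s2c.png

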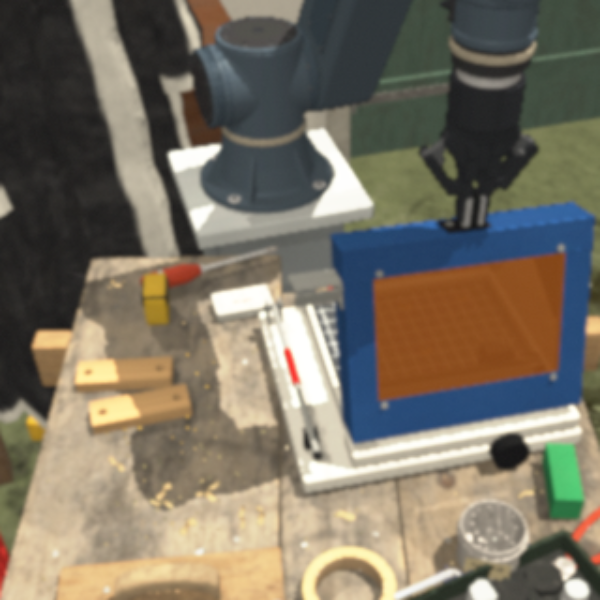

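```bash
python3 -m creep '[{"x":-0.1,"y":0,"z":0.05,"rx":0,"ry":0,"rz":0,"jaw":0},{"x":0,"y":0,"z":0.05,"rx":0,"ry":0,"rz":0,"jaw":0}]'
python3 -m creep '[{"x":-0.1,"y":0,"z":0.05,"rx":0,"ry":0,"rz":0,"jaw":0},{"x":0,"y":0,"z":0,"rx":0,"ry":0,"rz":0,"jaw":0},{"x":0,"y":0,"z":0,"rx":0,"ry":0,"rz":0,"jaw":0}]'

```

```text
time: 14.25
eef_pos: [687.4, 71.0, 319.4]
eef_rot: [0.129, 3.136, 0.001]
ft_force: [-3.3, -0.3, 6.4]
width: 0.089
finger_force: 95.3
time: 14.55
eef_pos: [691.8, 70.6, 319.8]
eef_rot: [0.129, 3.132, 0.002]
ft_force: [-3.3, 0.0, 7.6]
width: 0.088
finger_force: 96.8
```

```bash
python3 -m creep '[{"x":0,"y":0,"z":0,"rx":0,"ry":0,"rz":0,"jaw":0.5},{"x":0,"y":0,"z":0,"rx":0,"ry":0,"rz":0,"jaw":0.5},{"x":0,"y":0,"z":0,"rx":0,"ry":0,"rz":0,"jaw":0.5},{"x":0,"y":0,"z":-0.5,"rx":0,"ry":0,"rz":0,"jaw":0.5},{"x":0,"y":0,"z":-0.8,"rx":0,"ry":0,"rz":0,"jaw":0.4},{"x":0,"y":0,"z":-0.2,"rx":0,"ry":0,"rz":0,"jaw":0.4},{"x":0,"y":0,"z":0,"rx":0,"ry":0,"rz":0,"jaw":0.4}]'
python3 -c "
from go import *
go(578,-112.5,100,YAW)"
```

```text
time: 15.25
eef_pos: [692.2, 70.8, 376.8]
eef_rot: [0.129, 3.135, 0.001]
ft_force: [0.3, 0.2, -0.2]
width: 0.397
finger_force: 0.0
turn rz -0.04 units | after: shift x 2.490 y -4.791 z 6.920 units | q6~-0.11/0.47 psi 3.059->3.064 tiltz -1.000
turn rz 29.96 units | after: shift x -2.490 y 4.791 z 6.920 units | q6~3.03/3.62 psi 3.059->-0.078 tiltz -1.000
```

```bash
python3 -m creep '[{"x":0.83,"y":-0.5,"z":0,"rx":0,"ry":0,"rz":-0.04,"jaw":0.4},{"x":0.83,"y":-0.5,"z":0,"rx":0,"ry":0,"rz":0,"jaw":0.4},{"x":0.83,"y":-0.5,"z":0,"rx":0,"ry":0,"rz":0,"jaw":0.4},{"x":0,"y":-0.823,"z":0.6,"rx":0,"ry":0,"rz":0,"jaw":0.4},{"x":0,"y":-0.823,"z":0.6,"rx":0,"ry":0,"rz":0,"jaw":0.4},{"x":0,"y":-0.823,"z":0.6,"rx":0,"ry":0,"rz":0,"jaw":0.4},{"x":0,"y":-0.823,"z":0.6,"rx":0,"ry":0,"rz":0,"jaw":0.4},{"x":0,"y":0,"z":0.9,"rx":0,"ry":0,"rz":0,"jaw":0.4},{"x":0,"y":0,"z":0.9,"rx":0,"ry":0,"rz":0,"jaw":0.4},{"x":0,"y":0,"z":0.9,"rx":0,"ry":0,"rz":0,"jaw":0.4}]'
python3 -m creep '[{"x":0,"y":0,"z":0.9,"rx":0,"ry":0,"rz":0,"jaw":0.4},{"x":0,"y":0,"z":0.9,"rx":0,"ry":0,"rz":0,"jaw":0.4},{"x":0,"y":0,"z":0,"rx":0,"ry":0,"rz":0,"jaw":0.4},{"x":0,"y":0,"z":0,"rx":0,"ry":0,"rz":0,"jaw":0.4}]'
cat > red.py <<'E'
from go import *
def red(n,z=60,box=(400,750,-220,50),save=None):
    c=shot(n,save); hsv=cv2.cvtColor(c["pixels"],cv2.COLOR_BGR2HSV)
    m=cv2.inRange(hsv,(0,150,60),(6,255,255))|cv2.inRange(hsv,(172,150,60),(180,255,255))
    k,l,st,ce=cv2.connectedComponentsWithStats(m)
    for i in range(1,k):
        if st[i,4]>15:
            vs,us=np.nonzero(l==i); P=np.array([pt(c,u,v,n,z=z)[:2] for u,v in zip(us,vs)]); t=P.mean(0)
            w,V=np.linalg.eigh(np.cov(P.T)); d=V[:,1]*np.sign(V[0,1])
            if box[0]<t[0]<box[1] and box[2]<t[1]<box[3]: print(n,"red",st[i],ce[i],t,"yaw %.3f len %.0f wid %.0f"%(np.arctan2(d[1],d[0]),np.sqrt(12*w[1]),np.sqrt(12*w[0])))
E
python3 -c "
from red import *
red('wrist',save='w3.png'); go(578,-112.5,41,YAW)"
```

```text
time: 16.25
eef_pos: [576.2, -112.7, 168.9]
eef_rot: [-0.124, -3.139, -0.0]
ft_force: [0.6, -0.4, 0.4]
width: 0.4
finger_force: 0.0
time: 16.65
eef_pos: [576.5, -112.2, 99.0]
eef_rot: [-0.123, -3.138, -0.0]
ft_force: [-0.2, 0.2, 0.5]
width: 0.403
finger_force: 0.0
wrist red [ 309  206   24  122 2639] [320.04926108 264.66729822] [ 575.2330908  -112.42183993] yaw -0.081 len 70 wid 12
turn rz -0.00 units | after: shift x -0.011 y -0.000 z 1.482 units | q6~-0.11/-0.11 psi 3.063->3.064 tiltz -1.000
turn rz 30.00 units | after: shift x 0.011 y 0.000 z 1.482 units | q6~3.03/3.03 psi 3.063->-0.078 tiltz -1.000
```

View pics/w3.png

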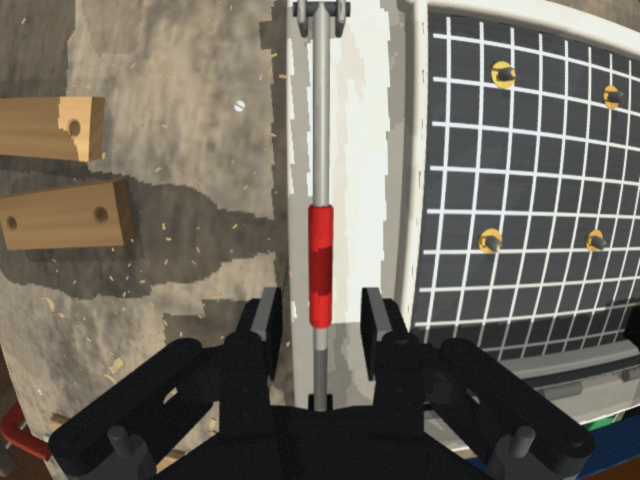

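```bash
python3 -m creep '[{"x":0,"y":0,"z":0.5,"rx":0,"ry":0,"rz":0,"jaw":0.4},{"x":0,"y":0,"z":0.5,"rx":0,"ry":0,"rz":0,"jaw":0.4},{"x":0,"y":0,"z":0.45,"rx":0,"ry":0,"rz":0,"jaw":0.4},{"x":0,"y":0,"z":0,"rx":0,"ry":0,"rz":0,"jaw":0.0},{"x":0,"y":0,"z":0,"rx":0,"ry":0,"rz":0,"jaw":0},{"x":0,"y":0,"z":0,"rx":0,"ry":0,"rz":0,"jaw":0},{"x":0,"y":0,"z":0,"rx":0,"ry":0,"rz":0,"jaw":0},{"x":0,"y":0,"z":0,"rx":0,"ry":0,"rz":0,"jaw":0}]' 70
python3 -m creep '[{"x":0.018,"y":0,"z":-0.242,"rx":0,"ry":0,"rz":0,"jaw":0},{"x":0.018,"y":0,"z":-0.242,"rx":0,"ry":0,"rz":0,"jaw":0},{"x":0.052,"y":0,"z":-0.236,"rx":0,"ry":0,"rz":0,"jaw":0},{"x":0.052,"y":0,"z":-0.236,"rx":0,"ry":0,"rz":0,"jaw":0},{"x":0.085,"y":0,"z":-0.227,"rx":0,"ry":0,"rz":0,"jaw":0},{"x":0.085,"y":0,"z":-0.227,"rx":0,"ry":0,"rz":0,"jaw":0},{"x":0.117,"y":0,"z":-0.212,"rx":0,"ry":0,"rz":0,"jaw":0},{"x":0.117,"y":0,"z":-0.212,"rx":0,"ry":0,"rz":0,"jaw":0},{"x":0.146,"y":0,"z":-0.194,"rx":0,"ry":0,"rz":0,"jaw":0},{"x":0.146,"y":0,"z":-0.194,"rx":0,"ry":0,"rz":0,"jaw":0}]'
python3 -m creep '[{"x":0,"y":0,"z":0,"rx":0,"ry":0,"rz":0,"jaw":0},{"x":0,"y":0,"z":0,"rx":0,"ry":0,"rz":0,"jaw":0}]'
```

```text
time: 17.5
eef_pos: [577.7, -112.6, 42.0]
eef_rot: [0.123, 3.138, -0.001]
ft_force: [-0.6, -1.5, 1.0]
width: 0.123
finger_force: 68.3
time: 18.5
eef_pos: [543.9, -109.6, 131.1]
eef_rot: [0.122, 3.138, 0.0]
ft_force: [0.5, 0.1, 0.3]
width: -0.0
finger_force: 0.0
time: 18.7
eef_pos: [544.0, -109.7, 130.3]
eef_rot: [0.123, 3.138, 0.0]
ft_force: [0.8, 0.1, 1.0]
width: -0.002
finger_force: 0.0
```

```bash
python3 -m creep '[{"x":0,"y":0,"z":-0.5,"rx":0,"ry":0,"rz":0,"jaw":0.4},{"x":0,"y":0,"z":-0.5,"rx":0,"ry":0,"rz":0,"jaw":0.4},{"x":0,"y":0,"z":0,"rx":0,"ry":0,"rz":0,"jaw":0.4}]'
python3 - <<'E'
from red import *
red('wrist',save='w4.png'); red('side',save='s4.png'); red('top')
c=eyes.read_camera('side')
for t in ('rod_grip','rod_tip','catch','pull_tab','rod_pivot'):
    for r in models.place_of('side',t)[:2]: print(t,r['confidence'],r['centre'],pt(c,*r['centre'],'side'))
a=cv2.imread('pics/w4.png');b=cv2.imread('pics/s4.png')[60:380,140:460]
cv2.imwrite('pics/c4.png',np.hstack([cv2.resize(a,(440,330)),cv2.resize(b,(330,330))]))
E
```

```text
time: 19.0
eef_pos: [545.2, -110.0, 171.9]
eef_rot: [0.122, 3.136, -0.001]
ft_force: [1.0, -1.0, -0.4]
width: 0.398
finger_force: 0.0
wrist red [ 312  229   18  106 1805] [320.86371191 281.60110803] [ 588.90876942 -113.35595814] yaw -0.084 len 89 wid 13
side red [291 237   6  10  25] [293.68 241.56] [ 528.51185672 -102.00576562] yaw 0.020 len 41 wid 6
rod_grip 0.71 [294.3, 243.0] [ 579.00050494 -113.24297293  100.56983547]
rod_tip 0.63 [330.9, 237.9] [708.27672883 -65.35952767 210.94324569]
pull_tab 0.77 [386.6, 163.4] [668.38234662  67.45248259 346.06820064]
rod_pivot 0.66 [284.0, 223.5] [ 446.49838588 -106.13032227   57.48817822]
```

View pics/c4.png

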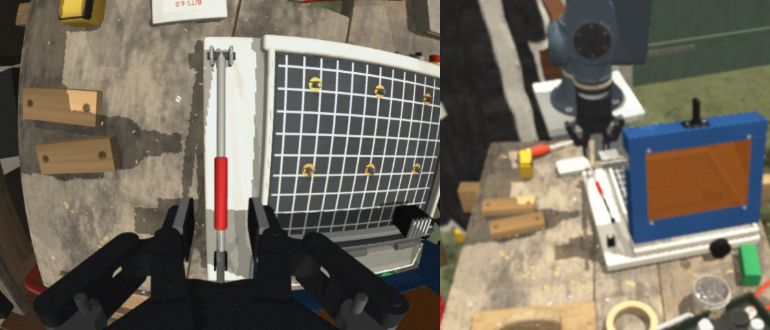

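```bash
cat > rod.py <<'E'
from go import *
def rod(n='wrist',zr=(30,280)):
    c=shot(n); hsv=cv2.cvtColor(c["pixels"],cv2.COLOR_BGR2HSV)
    m=cv2.inRange(hsv,(0,150,60),(6,255,255))|cv2.inRange(hsv,(172,150,60),(180,255,255))
    m=cv2.erode(m,np.ones((1,5) if n=='wrist' else (1,1)))
    P=np.array([pt(c,u,v,n,rng=c["range_z"][v,u]) for v,u in zip(*np.nonzero(m)) if c["range_z"][v,u]>0])
    P=P[(abs(P[:,1]+115)<40)&(P[:,0]>450)&(P[:,0]<700)&(P[:,2]>zr[0])]
    e=np.array([.9967,-.081]); s=P[:,:2]@e; a=np.polyfit(s,P[:,2],1)
    t=P.mean(0); print(n,len(P),"centroid(top surface)",t,"slope ang %.3f"%np.arctan(a[0]),"range s %.0f"%np.ptp(s))
    pv=np.array([440.7,-101.5,56]); d=t-pv; th=np.arctan2(d[2],d[:2]@e); print("bearing from pivot %.3f (top surf), corrected %.3f dist %.0f"%(th,th-6/np.hypot(d[2],d[:2]@e),np.hypot(d[2],d[:2]@e)))
E
python3 -c "
from rod import *
rod()"
```

```text
wrist 1459 centroid(top surface) [ 568.97436219 -111.78312748   99.99275073] slope ang 0.290 range s 66
bearing from pivot 0.329 (top surf), corrected 0.285 dist 136
```

```bash
python3 -m creep '[{"x":-0.613,"y":0,"z":0.0,"rx":0,"ry":0,"rz":0,"jaw":0.4},{"x":0,"y":0,"z":0.8,"rx":0,"ry":0,"rz":0,"jaw":0.4},{"x":0,"y":0,"z":0.8,"rx":0,"ry":0,"rz":0,"jaw":0.4},{"x":0,"y":0,"z":0.85,"rx":0,"ry":0,"rz":0,"jaw":0.4},{"x":0,"y":0,"z":0,"rx":0,"ry":0,"rz":0,"jaw":0.0},{"x":0,"y":0,"z":0,"rx":0,"ry":0,"rz":0,"jaw":0},{"x":0,"y":0,"z":0,"rx":0,"ry":0,"rz":0,"jaw":0},{"x":0,"y":0,"z":0,"rx":0,"ry":0,"rz":0,"jaw":0},{"x":0,"y":0,"z":0,"rx":0,"ry":0,"rz":0,"jaw":0}]' 100
python3 -m creep '[{"x":0.085,"y":0,"z":-0.227,"rx":0,"ry":0,"rz":0,"jaw":0},{"x":0.085,"y":0,"z":-0.227,"rx":0,"ry":0,"rz":0,"jaw":0},{"x":0,"y":0,"z":0,"rx":0,"ry":0,"rz":0,"jaw":0}]'
python3 -m creep '[{"x":0.117,"y":0,"z":-0.212,"rx":0,"ry":0,"rz":0,"jaw":0},{"x":0.117,"y":0,"z":-0.212,"rx":0,"ry":0,"rz":0,"jaw":0},{"x":0.146,"y":0,"z":-0.194,"rx":0,"ry":0,"rz":0,"jaw":0},{"x":0.146,"y":0,"z":-0.194,"rx":0,"ry":0,"rz":0,"jaw":0},{"x":0,"y":0,"z":0,"rx":0,"ry":0,"rz":0,"jaw":0},{"x":0,"y":0,"z":0,"rx":0,"ry":0,"rz":0,"jaw":0}]'
python3 -c "
from rod import *
rod()"
```

```text
time: 20.4
eef_pos: [566.1, -111.7, 72.9]
eef_rot: [-0.123, -3.136, 0.0]
ft_force: [-9.3, -0.1, -4.5]
width: 0.121
finger_force: 97.4
time: 20.7
eef_pos: [559.3, -111.0, 91.7]
eef_rot: [-0.123, -3.136, -0.001]
ft_force: [-7.9, -1.3, -8.0]
width: 0.121
finger_force: 97.6
time: 21.3
eef_pos: [539.3, -109.6, 124.5]
eef_rot: [-0.124, -3.139, 0.001]
ft_force: [-5.9, 0.9, -2.0]
width: 0.101
finger_force: 98.1
wrist 3089 centroid(top surface) [ 546.27343461 -109.86042722  140.60794279] slope ang 0.622 range s 53
bearing from pivot 0.674 (top surf), corrected 0.630 dist 136
```

```bash
python3 -m creep '[{"x":0,"y":0,"z":0.0,"rx":0,"ry":0,"rz":0,"jaw":0.4},{"x":0,"y":0,"z":0,"rx":0,"ry":0,"rz":0,"jaw":0.4},{"x":-0.25,"y":0,"z":0.27,"rx":0,"ry":0,"rz":0,"jaw":0.4},{"x":0,"y":0,"z":0,"rx":0,"ry":0,"rz":0,"jaw":0.0},{"x":0,"y":0,"z":0,"rx":0,"ry":0,"rz":0,"jaw":0},{"x":0,"y":0,"z":0,"rx":0,"ry":0,"rz":0,"jaw":0},{"x":0,"y":0,"z":0,"rx":0,"ry":0,"rz":0,"jaw":0},{"x":0,"y":0,"z":0,"rx":0,"ry":0,"rz":0,"jaw":0}]' 110
python3 -m creep '[{"x":0.05,"y":0,"z":-0.06,"rx":0,"ry":0,"rz":0,"jaw":0},{"x":0.05,"y":0,"z":-0.06,"rx":0,"ry":0,"rz":0,"jaw":0},{"x":0.05,"y":0,"z":-0.06,"rx":0,"ry":0,"rz":0,"jaw":0},{"x":0.05,"y":0,"z":-0.06,"rx":0,"ry":0,"rz":0,"jaw":0},{"x":0,"y":0,"z":0,"rx":0,"ry":0,"rz":0,"jaw":0},{"x":0,"y":0,"z":0,"rx":0,"ry":0,"rz":0,"jaw":0}]'
python3 -c "
from rod import *
rod(); rod('side')
c=eyes.read_camera('side')
for r in models.place_of('side','pull_tab')[:2]: print(r['confidence'],r['centre'],pt(c,*r['centre'],'side'))
"
```

```text
time: 22.15
eef_pos: [550.7, -110.4, 112.0]
eef_rot: [0.123, 3.139, -0.0]
ft_force: [0.6, -1.9, 0.5]
width: 0.121
finger_force: 107.1
time: 22.75
eef_pos: [547.2, -110.1, 116.6]
eef_rot: [0.122, 3.135, 0.001]
ft_force: [39.3, -7.8, -67.6]
width: 0.12
finger_force: 109.1
wrist 4250 centroid(top surface) [ 542.68809652 -109.49921884  143.65038506] slope ang 0.668 range s 51
bearing from pivot 0.708 (top surf), corrected 0.664 dist 135
side 4 centroid(top surface) [ 566.94988241 -114.83406204  157.73214147] slope ang 0.645 range s 8
bearing from pivot 0.676 (top surf), corrected 0.639 dist 163
0.58 [387.7, 165.1] [667.20549619  71.03907626 340.57648633]
```

```bash
python3 -m creep '[{"x":-0.08,"y":0,"z":0.1,"rx":0,"ry":0,"rz":0,"jaw":0},{"x":0,"y":0,"z":0,"rx":0,"ry":0,"rz":0,"jaw":0}]'
cat > hood.py <<'E'
from go import *
def hood():
    c=shot('side'); hsv=cv2.cvtColor(c["pixels"],cv2.COLOR_BGR2HSV)
    m=cv2.inRange(hsv,(100,120,60),(125,255,255)); m[:, :310]=0; m[280:]=0
    m=cv2.erode(m,np.ones((3,3)))
    P=np.array([pt(c,u,v,'side',rng=c["range_z"][v,u]) for v,u in zip(*np.nonzero(m)) if c["range_z"][v,u]>0])
    rg=np.random.default_rng(0); bst=(0,)
    for _ in range(300):
        a,b,d=P[rg.choice(len(P),3,False)]; n=np.cross(b-a,d-a); L=np.linalg.norm(n)
        if L<100: continue
        n/=L; k=abs((P-a)@n)<3
        if k.sum()>bst[0]: bst=(k.sum(),k)
    Q=P[bst[1]]; n=np.linalg.svd(Q-Q.mean(0))[2][2]; n*=np.sign(n[0]) 
    print("hood plane",bst[0],len(P),"angle %.3f"%np.arctan2(np.hypot(n[0],n[1]),n[2]),"yaw %.3f"%np.arctan2(n[1],n[0]),"z %.0f..%.0f"%(Q[:,2].min(),Q[:,2].max()))
    return c
if __name__=="__main__": hood()
E
python3 - <<'E'
from hood import *
c=hood(); cv2.imwrite("pics/s5.png",cv2.resize(c["pixels"][150:300,250:450],(800,600),interpolation=cv2.INTER_CUBIC))
E
```

```text
time: 23.15
eef_pos: [547.8, -110.1, 115.8]
eef_rot: [0.122, 3.137, 0.0]
ft_force: [15.1, -3.6, -25.0]
width: 0.119
finger_force: 113.5
hood plane 4288 5576 angle 1.292 yaw -0.085 z 77..311
```

View pics/s5.png

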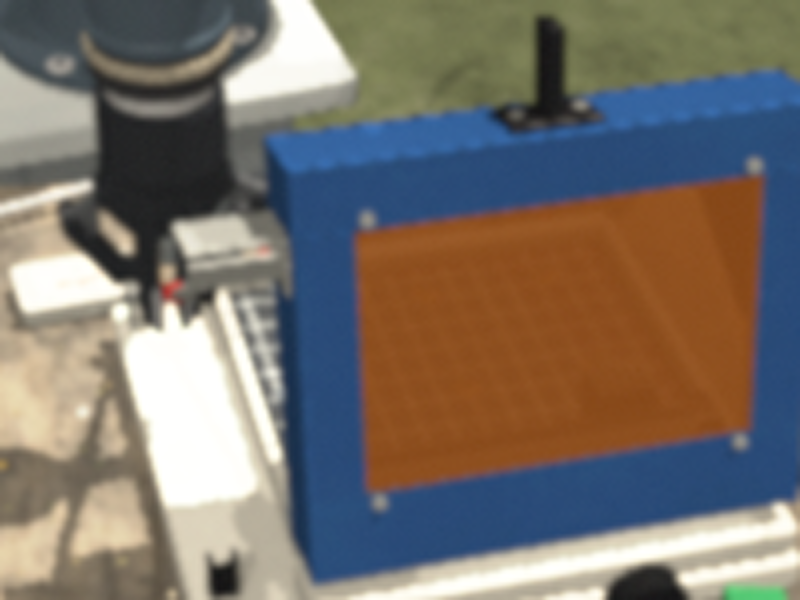

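```bash
python3 -m creep '[{"x":-0.15,"y":0,"z":0.2,"rx":0,"ry":0,"rz":0,"jaw":0},{"x":0,"y":0,"z":0,"rx":0,"ry":0,"rz":0,"jaw":0},{"x":0,"y":0,"z":0,"rx":0,"ry":0,"rz":0,"jaw":0.4},{"x":0,"y":0,"z":0,"rx":0,"ry":0,"rz":0,"jaw":0.4},{"x":0,"y":0,"z":-0.8,"rx":0,"ry":0,"rz":0,"jaw":0.6},{"x":0,"y":0,"z":-1,"rx":0,"ry":0,"rz":0,"jaw":0.6},{"x":0,"y":0,"z":-1,"rx":0,"ry":0,"rz":0,"jaw":0.6},{"x":0,"y":0,"z":-1,"rx":0,"ry":0,"rz":0,"jaw":0.6},{"x":0,"y":0,"z":-1,"rx":0,"ry":0,"rz":0,"jaw":0.6},{"x":0,"y":0,"z":-1,"rx":0,"ry":0,"rz":0,"jaw":0.6}]'
python3 -m creep '[{"x":0,"y":0,"z":-1,"rx":0,"ry":0,"rz":0,"jaw":0.6},{"x":0,"y":0,"z":-0.5,"rx":0,"ry":0,"rz":0,"jaw":0.6},{"x":0,"y":0,"z":0,"rx":0,"ry":0,"rz":0,"jaw":0.6}]'
python3 -c "
from hood import *
c=hood(); go(657,73,318,YAW)
for r in models.place_of('side','pull_tab')[:2]: print(r['confidence'],r['centre'],pt(c,*r['centre'],'side'))
from rod import *
rod()"
```

```text
time: 24.2
eef_pos: [550.7, -110.0, 343.1]
eef_rot: [-0.123, -3.139, -0.001]
ft_force: [0.4, 0.3, -0.6]
width: 0.601
finger_force: 0.0
time: 24.5
eef_pos: [551.8, -110.3, 404.3]
eef_rot: [0.122, 3.135, -0.0]
ft_force: [-0.5, -0.2, 0.0]
width: 0.599
finger_force: 0.0
hood plane 4352 5588 angle 1.282 yaw -0.082 z 76..311
turn rz 0.00 units | after: shift x -2.268 y 4.772 z 2.108 units | q6~0.19/-0.43 psi 3.064->3.064 tiltz -1.000
turn rz -30.00 units | after: shift x 2.268 y -4.772 z 2.108 units | q6~-2.95/-3.57 psi 3.064->6.205 tiltz -1.000
0.68 [384.1, 164.1] [656.27626333  68.0971812  337.01612186]
wrist 314 centroid(top surface) [ 551.26614847 -110.45803887  140.64859906] slope ang 0.613 range s 55
bearing from pivot 0.652 (top surf), corrected 0.609 dist 140
```

```bash
python3 -m creep '[{"x":-0.454,"y":0.954,"z":0,"rx":0,"ry":0,"rz":0,"jaw":0.6},{"x":-0.454,"y":0.954,"z":0,"rx":0,"ry":0,"rz":0,"jaw":0.6},{"x":-0.454,"y":0.954,"z":0,"rx":0,"ry":0,"rz":0,"jaw":0.6},{"x":-0.454,"y":0.954,"z":0,"rx":0,"ry":0,"rz":0,"jaw":0.6},{"x":-0.454,"y":0.954,"z":0,"rx":0,"ry":0,"rz":0,"jaw":0.6},{"x":0,"y":0,"z":0.0,"rx":0,"ry":0,"rz":0,"jaw":0.6},{"x":0,"y":0,"z":0.7,"rx":0,"ry":0,"rz":0,"jaw":0.6},{"x":0,"y":0,"z":0.7,"rx":0,"ry":0,"rz":0,"jaw":0.6},{"x":0,"y":0,"z":0.6,"rx":0,"ry":0,"rz":0,"jaw":0.6},{"x":0,"y":0,"z":0,"rx":0,"ry":0,"rz":0,"jaw":0}]' 100
python3 -m creep '[{"x":0,"y":0,"z":0,"rx":0,"ry":0,"rz":0,"jaw":0},{"x":0,"y":0,"z":0,"rx":0,"ry":0,"rz":0,"jaw":0},{"x":0,"y":0,"z":0,"rx":0,"ry":0,"rz":0,"jaw":0},{"x":0,"y":0,"z":0,"rx":0,"ry":0,"rz":0,"jaw":0}]'
```

```text
time: 25.65
eef_pos: [654.9, 72.1, 317.1]
eef_rot: [-0.123, -3.131, 0.002]
ft_force: [-0.7, 0.7, 0.8]
width: 0.443
finger_force: 0.0
time: 26.05
eef_pos: [657.4, 73.3, 322.8]
eef_rot: [0.122, 3.137, 0.002]
ft_force: [-0.6, 5.8, 2.0]
width: 0.125
finger_force: 98.9
```

```bash
python3 -m creep '[{"x":-0.15,"y":0,"z":-0.03,"rx":0,"ry":0,"rz":0,"jaw":0},{"x":-0.15,"y":0,"z":-0.03,"rx":0,"ry":0,"rz":0,"jaw":0},{"x":-0.15,"y":0,"z":-0.02,"rx":0,"ry":0,"rz":0,"jaw":0},{"x":-0.15,"y":0,"z":-0.02,"rx":0,"ry":0,"rz":0,"jaw":0},{"x":-0.12,"y":0,"z":0,"rx":0,"ry":0,"rz":0,"jaw":0},{"x":-0.12,"y":0,"z":0,"rx":0,"ry":0,"rz":0,"jaw":0},{"x":0,"y":0,"z":0,"rx":0,"ry":0,"rz":0,"jaw":0}]'
python3 -c "
from hood import *
hood()"
```

```text
time: 26.75
eef_pos: [690.0, 70.7, 325.7]
eef_rot: [-0.122, -3.138, -0.002]
ft_force: [-2.1, 4.5, 2.4]
width: 0.125
finger_force: 99.5
hood plane 4060 5438 angle 1.381 yaw -0.083 z 72..312
```

```bash
python3 -m creep '[{"x":-0.1,"y":0,"z":0,"rx":0,"ry":0,"rz":0,"jaw":0},{"x":0,"y":0,"z":0,"rx":0,"ry":0,"rz":0,"jaw":0}]'
python3 -m creep '[{"x":-0.1,"y":0,"z":0,"rx":0,"ry":0,"rz":0,"jaw":0},{"x":0,"y":0,"z":0,"rx":0,"ry":0,"rz":0,"jaw":0}]'
python3 -c "
from hood import *
hood()"
```

```text
time: 27.0
eef_pos: [693.8, 70.4, 325.9]
eef_rot: [-0.122, -3.138, -0.002]
ft_force: [-4.0, 4.7, 1.3]
width: 0.121
finger_force: 99.9
time: 27.2
eef_pos: [697.6, 70.1, 326.0]
eef_rot: [-0.122, -3.137, -0.002]
ft_force: [-4.8, 4.5, 0.0]
width: 0.12
finger_force: 99.8
hood plane 3931 5395 angle 1.406 yaw -0.083 z 72..311
```

```bash
python3 -m creep '[{"x":0,"y":0,"z":0,"rx":0,"ry":0,"rz":0,"jaw":0.4},{"x":0,"y":0,"z":0,"rx":0,"ry":0,"rz":0,"jaw":0.4},{"x":0,"y":0,"z":-0.7,"rx":0,"ry":0,"rz":0,"jaw":0.4},{"x":0,"y":0,"z":-0.8,"rx":0,"ry":0,"rz":0,"jaw":0.4},{"x":0.8,"y":-0.5,"z":0,"rx":0,"ry":0,"rz":0,"jaw":0.4},{"x":0.8,"y":-0.5,"z":0,"rx":0,"ry":0,"rz":0,"jaw":0.4},{"x":0.8,"y":-0.5,"z":0,"rx":0,"ry":0,"rz":0,"jaw":0.4},{"x":0.8,"y":-0.79,"z":0,"rx":0,"ry":0,"rz":0,"jaw":0.4},{"x":0.09,"y":-0.9,"z":0,"rx":0,"ry":0,"rz":0,"jaw":0.4},{"x":0,"y":-0.8,"z":0.5,"rx":0,"ry":0,"rz":0,"jaw":0.4}]'
python3 -m creep '[{"x":0,"y":-0.8,"z":0.5,"rx":0,"ry":0,"rz":0,"jaw":0.4},{"x":0,"y":0,"z":1,"rx":0,"ry":0,"rz":0,"jaw":0.4},{"x":0,"y":0,"z":1,"rx":0,"ry":0,"rz":0,"jaw":0.4},{"x":0,"y":0,"z":1,"rx":0,"ry":0,"rz":0,"jaw":0.4},{"x":0,"y":0,"z":1,"rx":0,"ry":0,"rz":0,"jaw":0.4},{"x":0,"y":0,"z":0,"rx":0,"ry":0,"rz":0,"jaw":0.4}]'
python3 -c "
from hood import *
hood(); go(551,-110.4,113,YAW)
from rod import *
rod()"
```

```text
time: 28.25
eef_pos: [556.2, -80.1, 369.0]
eef_rot: [0.122, 3.133, -0.002]
ft_force: [0.1, -0.8, 0.4]
width: 0.403
finger_force: 0.0
time: 28.85
eef_pos: [551.4, -110.3, 181.3]
eef_rot: [-0.123, -3.132, -0.001]
ft_force: [-1.1, -0.4, 0.0]
width: 0.402
finger_force: 0.0
hood plane 3956 5447 angle 1.396 yaw -0.082 z 71..312
turn rz -0.00 units | after: shift x 0.050 y -0.002 z 1.788 units | q6~-0.12/-0.12 psi 3.063->3.064 tiltz -1.000
turn rz 30.00 units | after: shift x -0.050 y 0.002 z 1.788 units | q6~3.02/3.02 psi 3.063->-0.078 tiltz -1.000
wrist 1995 centroid(top surface) [ 551.5770705  -110.38278018  140.39699129] slope ang 0.608 range s 58
bearing from pivot 0.649 (top surf), corrected 0.606 dist 140
```

```bash
python3 -m creep '[{"x":0.05,"y":0,"z":0.9,"rx":0,"ry":0,"rz":0,"jaw":0.4},{"x":0,"y":0,"z":0.89,"rx":0,"ry":0,"rz":0,"jaw":0.4},{"x":0,"y":0,"z":0,"rx":0,"ry":0,"rz":0,"jaw":0},{"x":0,"y":0,"z":0,"rx":0,"ry":0,"rz":0,"jaw":0},{"x":0,"y":0,"z":0,"rx":0,"ry":0,"rz":0,"jaw":0},{"x":0,"y":0,"z":0,"rx":0,"ry":0,"rz":0,"jaw":0},{"x":0,"y":0,"z":0,"rx":0,"ry":0,"rz":0,"jaw":0}]' 100
python3 -m creep '[{"x":0.076,"y":0,"z":-0.1,"rx":0,"ry":0,"rz":0,"jaw":0},{"x":0.078,"y":0,"z":-0.1,"rx":0,"ry":0,"rz":0,"jaw":0},{"x":0.08,"y":0,"z":-0.1,"rx":0,"ry":0,"rz":0,"jaw":0},{"x":0,"y":0,"z":0,"rx":0,"ry":0,"rz":0,"jaw":0},{"x":0,"y":0,"z":0,"rx":0,"ry":0,"rz":0,"jaw":0}]'
python3 -c "
from hood import *
hood()
from rod import *
rod()"
```

```text
time: 29.65
eef_pos: [552.1, -110.6, 116.2]
eef_rot: [0.123, 3.139, -0.001]
ft_force: [-4.2, -1.3, -5.2]
width: 0.117
finger_force: 97.5
time: 30.15
eef_pos: [543.8, -109.9, 126.7]
eef_rot: [0.123, 3.137, -0.001]
ft_force: [1.2, -3.6, -6.3]
width: 0.12
finger_force: 100.7
hood plane 3952 5449 angle 1.394 yaw -0.084 z 72..312
wrist 4174 centroid(top surface) [ 541.06871437 -109.37198372  149.64618726] slope ang 0.709 range s 53
bearing from pivot 0.749 (top surf), corrected 0.706 dist 137
```

```bash
python3 -m creep '[{"x":0.02,"y":0,"z":-0.027,"rx":0,"ry":0,"rz":0,"jaw":0},{"x":0,"y":0,"z":0,"rx":0,"ry":0,"rz":0,"jaw":0},{"x":0,"y":0,"z":0,"rx":0,"ry":0,"rz":0,"jaw":0},{"x":0,"y":0,"z":0,"rx":0,"ry":0,"rz":0,"jaw":0.4},{"x":0,"y":0,"z":0,"rx":0,"ry":0,"rz":0,"jaw":0.4},{"x":0,"y":0,"z":0,"rx":0,"ry":0,"rz":0,"jaw":0.4},{"x":0,"y":0,"z":-0.5,"rx":0,"ry":0,"rz":0,"jaw":0.4},{"x":0,"y":0,"z":-1,"rx":0,"ry":0,"rz":0,"jaw":0.4},{"x":0,"y":0,"z":-1,"rx":0,"ry":0,"rz":0,"jaw":0.4},{"x":0,"y":0,"z":0,"rx":0,"ry":0,"rz":0,"jaw":0.4}]'
python3 - <<'E'
from rod import *
rod()
np.set_printoptions(precision=1,suppress=True)
n='top'; c=shot(n)
for r in models.outline_of(n,"blank_1_centre")[:4]:
    vs,us=np.nonzero(r["region"]); P=np.array([pt(c,u,v,n,z=18)[:2] for u,v in zip(us,vs)],np.float32)
    (cc,wh,a)=cv2.minAreaRect(P); print(n,"blank",round(r["confidence"],2),np.array(cc),np.array(wh),a)
for r in models.place_of(n,"blank_1_centre")[:4]: print(round(r["confidence"],2),pt(c,*r["centre"],n,z=18))
c=shot('wrist','w6.png')
for t in ("station_1","station_2","station_3"):
  for r in models.place_of('wrist',t)[:3]: print(t,round(r["confidence"],2),r["centre"],pt(c,*r["centre"],'wrist',z=40))
print(manip.read_state()['eef_pos'])
E
```

```text
time: 31.25
eef_pos: [544.1, -109.7, 232.5]
eef_rot: [0.122, 3.131, -0.001]
ft_force: [0.7, -0.0, -0.6]
width: 0.399
finger_force: 0.0
wrist 1309 centroid(top surface) [ 541.97237063 -109.5074504   151.29325714] slope ang 0.717 range s 53
bearing from pivot 0.753 (top surf), corrected 0.710 dist 139
top blank 0.84 [ 543.7 -334.5] [44. 81.] 1.6783394813537598
0.71 [ 542.  -312.6   18. ]
station_1 0.98 [513.7, 180.8] [529.9  81.7  40. ]
station_1 0.95 [580.5, 190.0] [542.1 171.   40. ]
station_1 0.68 [430.8, 181.3] [526.8  -6.3  40. ]
station_2 0.98 [513.7, 180.8] [529.9  81.7  40. ]
station_2 0.95 [580.5, 190.0] [542.1 171.   40. ]
station_2 0.68 [430.8, 181.3] [526.8  -6.3  40. ]
station_3 0.98 [513.7, 180.8] [529.9  81.7  40. ]
station_3 0.95 [580.5, 190.0] [542.1 171.   40. ]
station_3 0.68 [430.8, 181.3] [526.8  -6.3  40. ]
[ 541.6 -109.3  226.1]
```

View pics/w6.png

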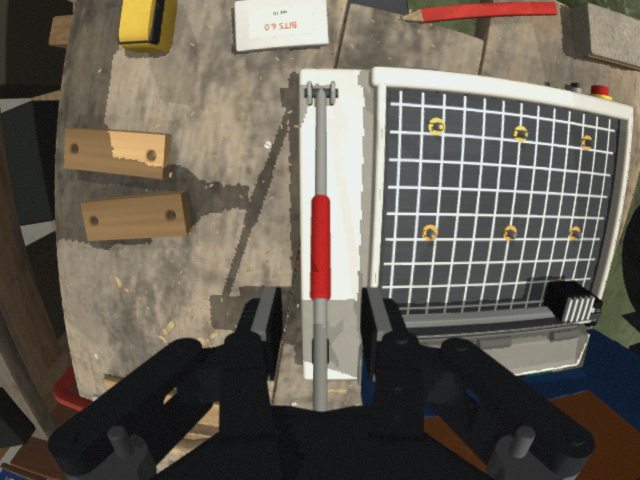

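```bash
cat > bl.py <<'E'
from go import *
np.set_printoptions(precision=1,suppress=True)
def blanks(c,n='wrist',k=4):
    for r in models.outline_of(n,"blank_1_centre")[:k]:
        vs,us=np.nonzero(r["region"]); 
        rg=c["range_z"]; P=np.array([pt(c,u,v,n,z=18)[:2] for u,v in zip(us,vs)],np.float32)
        (cc,wh,a)=cv2.minAreaRect(P)
        if wh[0]<wh[1]: a+=90
        print("blank",round(r["confidence"],2),np.array(cc),"mean",P.mean(0),np.array(wh),"long-axis ang %.3f"%np.radians(a))
    for r in models.place_of(n,"blank_1_centre")[:4]: print("pl",round(r["confidence"],2),r["centre"],pt(c,*r["centre"],n,z=9)[:2])
E
python3 - <<'E'
from bl import *
c=shot('wrist'); blanks(c)
for t,u,v in (("3f",437,126),("3b",430,232),("2f",521,133),("2b",510,232),("1f",587,143),("1b",574,233)): print(t,pt(c,u,v,'wrist',z=46)[:2])
for u,v in((117,152),(135,216)): print(pt(c,u,v,'wrist',z=18)[:2])
E
```

```text
blank 0.81 [ 541.6 -312.1] mean [ 541.6 -307.3] [138.1  49.5] long-axis ang 1.534
pl 0.81 [135.5, 214.4] [ 541.4 -312.4]
pl 0.69 [430.9, 182.4] [533.9   2.7]
3f [475.8  -1. ]
3b [573.9  -9. ]
2f [482.4  85.7]
2b [580.5  77.2]
1f [490.7 171.7]
1b [588.3 162.7]
[ 470.6 -317. ]
[ 541.2 -308.2]
```

```bash
python3 -m creep '[{"x":0,"y":-1,"z":0,"rx":0,"ry":0,"rz":0,"jaw":0.65},{"x":0,"y":-1,"z":0,"rx":0,"ry":0,"rz":0,"jaw":0.65},{"x":0,"y":-1,"z":0,"rx":0,"ry":0,"rz":0.9,"jaw":0.65},{"x":0.1,"y":-1,"z":0,"rx":0,"ry":0,"rz":0.9,"jaw":0.65},{"x":0.2,"y":-1,"z":0,"rx":0,"ry":0,"rz":0.9,"jaw":0.65},{"x":0,"y":0,"z":0,"rx":0,"ry":0,"rz":0.9,"jaw":0.65},{"x":0,"y":0,"z":0,"rx":0,"ry":0,"rz":1,"jaw":0.65},{"x":0,"y":0,"z":0,"rx":0,"ry":0,"rz":1,"jaw":0.65},{"x":0,"y":0,"z":0,"rx":0,"ry":0,"rz":1,"jaw":0.65},{"x":0,"y":0,"z":0,"rx":0,"ry":0,"rz":1,"jaw":0.65}]' >/dev/null
python3 -m creep '[{"x":0,"y":0,"z":0,"rx":0,"ry":0,"rz":1,"jaw":0.65},{"x":0,"y":0,"z":0,"rx":0,"ry":0,"rz":1,"jaw":0.65},{"x":0,"y":0,"z":0,"rx":0,"ry":0,"rz":1,"jaw":0.65},{"x":0,"y":0,"z":0,"rx":0,"ry":0,"rz":1,"jaw":0.65},{"x":0,"y":0,"z":0,"rx":0,"ry":0,"rz":1,"jaw":0.65},{"x":0,"y":0,"z":0,"rx":0,"ry":0,"rz":1,"jaw":0.65},{"x":0,"y":0,"z":0,"rx":0,"ry":0,"rz":1,"jaw":0.65},{"x":0,"y":0,"z":0,"rx":0,"ry":0,"rz":0,"jaw":0.65}]'
python3 - <<'E'
from bl import *
from hood import hood
c=shot('wrist','w7.png'); blanks(c); go(541.6,-311,150,1.534); hood()
E
```

```text
time: 33.6
eef_pos: [503.6, -304.2, 226.8]
eef_rot: [-2.263, -2.179, 0.0]
ft_force: [0.7, -0.6, -0.2]
width: 0.65
finger_force: 0.0
blank 0.96 [ 542.7 -315.6] mean [ 542.6 -313. ] [131.8  46.8] long-axis ang 1.547
pl 0.66 [360.7, 206.9] [ 543.6 -315.3]
turn rz 0.03 units | after: shift x -0.134 y 0.956 z 1.921 units | q6~1.09/1.04 psi 1.537->1.534 tiltz -1.000
turn rz -29.97 units | after: shift x 0.134 y -0.956 z 1.921 units | q6~-2.06/-2.10 psi 1.537->4.676 tiltz -1.000
hood plane 4044 5461 angle 1.387 yaw -0.083 z 71..312
```

View pics/w7.png

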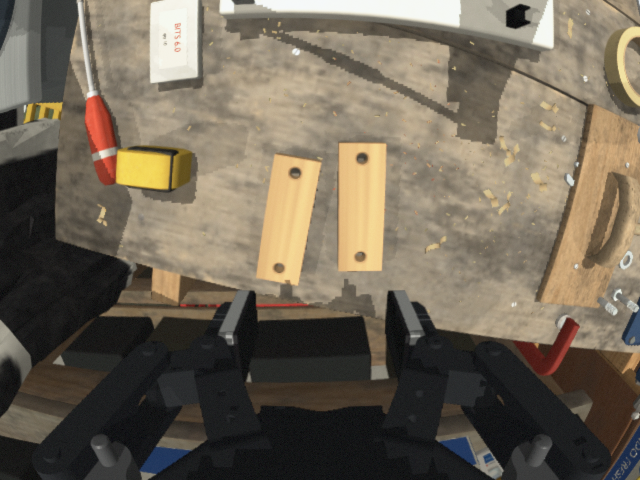

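```bash
python3 - <<'E'
from bl import *
c=shot('wrist')
for nm,a,b in (("A",(362,158),(360,257)),("B",(295,173),(279,268))):
    p=pt(c,*a,'wrist',z=18)[:2];q=pt(c,*b,'wrist',z=18)[:2]; m=(p+q)/2; d=p-q; an=np.arctan2(d[1],d[0]); print(nm,p,q,m,np.linalg.norm(d),an)
    go(*m,60,an)
g=c["range_z"]; print([pt(c,u,v,'wrist') for u,v in ((362,207),(288,220))])
E
```

```text
A [ 544.5 -265.1] [ 542.  -365.6] [ 543.2 -315.3] 100.5391049446346 1.5453060510788388
turn rz -0.09 units | after: shift x -0.250 y 0.997 z 4.174 units | q6~1.07/1.04 psi 1.536->1.545 tiltz -1.000
turn rz 29.91 units | after: shift x 0.250 y -0.997 z 4.174 units | q6~4.21/4.18 psi 1.536->-1.596 tiltz -1.000
B [ 480.3 -277.5] [ 458.4 -374.9] [ 469.4 -326.2] 99.87786057174026 1.349536015348297
turn rz 1.78 units | after: shift x -0.723 y -0.716 z 4.174 units | q6~1.18/1.31 psi 1.536->1.350 tiltz -1.000
turn rz -28.22 units | after: shift x 0.723 y 0.716 z 4.174 units | q6~-1.96/-1.83 psi 1.536->4.491 tiltz -1.000
[array([ 544. , -313. ,   18.8]), array([ 471.1, -323.6,   19. ])]
```

```bash
python3 -m creep '[{"x":0,"y":0,"z":0,"rx":0,"ry":0,"rz":-0.09,"jaw":0.61},{"x":-0.125,"y":0.5,"z":0,"rx":0,"ry":0,"rz":0,"jaw":0.61},{"x":-0.125,"y":0.497,"z":0,"rx":0,"ry":0,"rz":0,"jaw":0.61},{"x":0,"y":0,"z":0.95,"rx":0,"ry":0,"rz":0,"jaw":0.61},{"x":0,"y":0,"z":0.95,"rx":0,"ry":0,"rz":0,"jaw":0.61},{"x":0,"y":0,"z":0.95,"rx":0,"ry":0,"rz":0,"jaw":0.61},{"x":0,"y":0,"z":0.95,"rx":0,"ry":0,"rz":0,"jaw":0.61},{"x":0,"y":0,"z":0,"rx":0,"ry":0,"rz":0,"jaw":0.61}]'
python3 - <<'E'
from bl import *
go(543.2,-315.3,2,1.545)
c=shot('wrist','w8.png')
E
```

```text
time: 34.65
eef_pos: [540.2, -313.6, 70.2]
eef_rot: [-2.244, -2.187, 0.004]
ft_force: [-1.2, 1.4, 0.1]
width: 0.611
finger_force: 0.0
turn rz -0.00 units | after: shift x -0.041 y 0.076 z 1.704 units | q6~1.07/1.07 psi 1.545->1.545 tiltz -1.000
turn rz 30.00 units | after: shift x 0.041 y -0.076 z 1.704 units | q6~4.21/4.21 psi 1.545->-1.597 tiltz -1.000
```

View pics/w8.png

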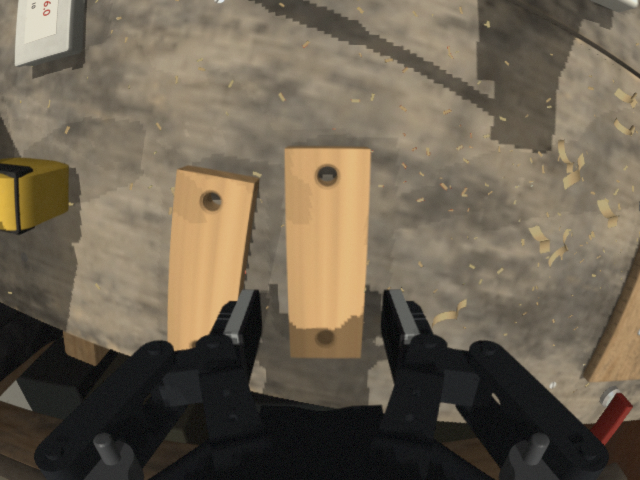

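```bash
python3 -m creep '[{"x":-0.04,"y":0.076,"z":0.5,"rx":0,"ry":0,"rz":0,"jaw":0.61},{"x":0,"y":0,"z":0.5,"rx":0,"ry":0,"rz":0,"jaw":0.61},{"x":0,"y":0,"z":0.4,"rx":0,"ry":0,"rz":0,"jaw":0.61},{"x":0,"y":0,"z":0.25,"rx":0,"ry":0,"rz":0,"jaw":0.61},{"x":0,"y":0,"z":0,"rx":0,"ry":0,"rz":0,"jaw":0.61},{"x":0,"y":0,"z":0,"rx":0,"ry":0,"rz":0,"jaw":0.61}]'
python3 -m creep '[{"x":0,"y":0,"z":0,"rx":0,"ry":0,"rz":0,"jaw":0.3},{"x":0,"y":0,"z":0,"rx":0,"ry":0,"rz":0,"jaw":0.3},{"x":0,"y":0,"z":0,"rx":0,"ry":0,"rz":0,"jaw":0.3},{"x":0,"y":0,"z":0,"rx":0,"ry":0,"rz":0,"jaw":0.3},{"x":0,"y":0,"z":0,"rx":0,"ry":0,"rz":0,"jaw":0.3}]' 70
```

```text
time: 35.3
eef_pos: [547.5, -317.8, 14.1]
eef_rot: [2.248, 2.189, 0.002]
ft_force: [-6.0, 4.1, 24.5]
width: 0.607
finger_force: 12.3
time: 35.8
eef_pos: [548.1, -319.2, 17.7]
eef_rot: [2.245, 2.185, 0.001]
ft_force: [-14.5, 4.7, 51.9]
width: 0.305
finger_force: 26.5
```

```bash
python3 -m creep '[{"x":0,"y":0,"z":-0.5,"rx":0,"ry":0,"rz":0,"jaw":0.61},{"x":0,"y":0,"z":-0.5,"rx":0,"ry":0,"rz":0,"jaw":0.61},{"x":0,"y":0,"z":-0.5,"rx":0,"ry":0,"rz":0,"jaw":0.61},{"x":0,"y":0,"z":-0.2,"rx":0,"ry":0,"rz":0,"jaw":0.61},{"x":0,"y":0,"z":0,"rx":0,"ry":0,"rz":0,"jaw":0.61},{"x":0,"y":0,"z":0,"rx":0,"ry":0,"rz":0,"jaw":0.61},{"x":0,"y":0,"z":0,"rx":0,"ry":0,"rz":0,"jaw":0.61}]'
cat > holes.py <<'E'
from bl import *
def holes(z=18,save=None,box=(430,600,-400,-200)):
    c=shot('wrist',save); g=cv2.cvtColor(c["pixels"],cv2.COLOR_BGR2HSV)
    wood=cv2.inRange(g,(8,70,90),(26,255,255))
    cn,h=cv2.findContours(wood,cv2.RETR_CCOMP,cv2.CHAIN_APPROX_NONE)
    for i,k in enumerate(cn):
        if h[0][i][3]>=0 and 15<cv2.contourArea(k)<900:
            (u,v),r=cv2.minEnclosingCircle(k); p=pt(c,u,v,'wrist',z=z)
            if r<18 and box[0]<p[0]<box[1] and box[2]<p[1]<box[3]: print("hole",np.array([u,v]),"r %.1f"%r,p[:2])
    blanks(c)
    return c
E
python3 - <<'E'
from holes import *
print(manip.read_state()['eef_pos']); holes(save='w9.png')
E
```

```text
time: 36.5
eef_pos: [545.8, -316.7, 76.1]
eef_rot: [-2.25, -2.19, 0.0]
ft_force: [-0.1, -0.1, -0.6]
width: 0.61
finger_force: 0.0
[ 545.8 -316.7   76.1]
hole [204.  192.5] r 9.3 [ 480.7 -276.4]
hole [314.5 327.5] r 8.6 [ 540.8 -365.2]
hole [314.5 167. ] r 10.0 [ 544.1 -264.7]
blank 0.85 [ 542.4 -315.1] mean [ 542.7 -309.2] [132.6  46.2] long-axis ang 1.537
pl 0.98 [315.7, 249.4] [ 543.1 -315.6]
```

View pics/w9.png

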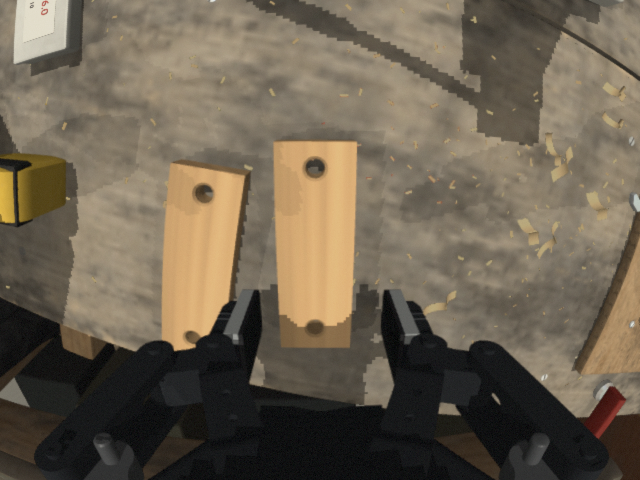

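```bash
python3 -m creep '[{"x":0.04,"y":-0.08,"z":0.5,"rx":0,"ry":0,"rz":0,"jaw":0.64},{"x":0,"y":0,"z":0.5,"rx":0,"ry":0,"rz":0,"jaw":0.64},{"x":0,"y":0,"z":0.4,"rx":0,"ry":0,"rz":0,"jaw":0.64},{"x":0,"y":0,"z":0.2,"rx":0,"ry":0,"rz":0,"jaw":0.64},{"x":0,"y":0,"z":0.15,"rx":0,"ry":0,"rz":0,"jaw":0.64},{"x":0,"y":0,"z":0.1,"rx":0,"ry":0,"rz":0,"jaw":0.64},{"x":0,"y":0,"z":0,"rx":0,"ry":0,"rz":0,"jaw":0.64},{"x":0,"y":0,"z":0,"rx":0,"ry":0,"rz":0,"jaw":0.64}]'
```

```text
time: 37.45
eef_pos: [543.4, -315.5, 3.5]
eef_rot: [2.251, 2.191, 0.0]
ft_force: [-0.1, 0.0, 0.2]
width: 0.638
finger_force: 0.0
```

```bash
python3 -m creep '[{"x":0,"y":0,"z":0,"rx":0,"ry":0,"rz":0,"jaw":0.3},{"x":0,"y":0,"z":0,"rx":0,"ry":0,"rz":0,"jaw":0.3},{"x":0,"y":0,"z":0,"rx":0,"ry":0,"rz":0,"jaw":0.3},{"x":0,"y":0,"z":0,"rx":0,"ry":0,"rz":0,"jaw":0.3},{"x":0,"y":0,"z":-0.3,"rx":0,"ry":0,"rz":0,"jaw":0.3},{"x":0,"y":0,"z":-0.7,"rx":0,"ry":0,"rz":0,"jaw":0.3},{"x":0,"y":0,"z":-1,"rx":0,"ry":0,"rz":0,"jaw":0.3}]' 80
python3 -m creep '[{"x":0,"y":0,"z":-1,"rx":0,"ry":0,"rz":0,"jaw":0.3},{"x":0,"y":0,"z":-1,"rx":0,"ry":0,"rz":0,"jaw":0.3},{"x":0,"y":0,"z":-1,"rx":0,"ry":0,"rz":0,"jaw":0.3},{"x":0,"y":0,"z":-1,"rx":0,"ry":0,"rz":0,"jaw":0.3},{"x":0,"y":0,"z":0,"rx":0,"ry":0,"rz":0,"jaw":0.3},{"x":0,"y":0,"z":0,"rx":0,"ry":0,"rz":0,"jaw":0.3},{"x":0,"y":0,"z":0,"rx":0,"ry":0,"rz":0,"jaw":0.3}]'
python3 - <<'E'
from hood import *
hood(); go(531.5,81.5,200,-0.084); go(531.5,81.5,200,1.545)
E
```

```text
time: 38.15
eef_pos: [541.8, -314.6, 82.8]
eef_rot: [-2.248, -2.189, 0.001]
ft_force: [0.5, 0.0, -1.3]
width: 0.5
finger_force: 81.4
time: 38.85
eef_pos: [542.5, -315.1, 242.2]
eef_rot: [-2.25, -2.19, 0.001]
ft_force: [-0.7, -0.5, -1.0]
width: 0.499
finger_force: 81.5
hood plane 4071 5479 angle 1.374 yaw -0.082 z 72..312
turn rz -14.45 units | after: shift x 1.104 y 9.854 z 1.045 units | q6~0.24/-1.12 psi 1.544->3.058 tiltz -1.000
turn rz 15.55 units | after: shift x -1.104 y -9.854 z 1.045 units | q6~3.38/2.02 psi 1.544->-0.084 tiltz -1.000
turn rz -0.01 units | after: shift x 9.902 y -0.529 z 1.045 units | q6~1.75/0.39 psi 1.544->1.545 tiltz -1.000
turn rz 29.99 units | after: shift x -9.902 y 0.529 z 1.045 units | q6~4.89/3.53 psi 1.544->-1.597 tiltz -1.000
```

```bash
python3 -m creep '[{"x":0,"y":0,"z":0,"rx":0,"ry":0,"rz":-0.9,"jaw":0.3},{"x":0,"y":0,"z":0,"rx":0,"ry":0,"rz":-0.9,"jaw":0.3},{"x":0,"y":0,"z":0,"rx":0,"ry":0,"rz":-0.9,"jaw":0.3},{"x":0,"y":0,"z":0,"rx":0,"ry":0,"rz":-0.9,"jaw":0.3},{"x":0,"y":0,"z":0,"rx":0,"ry":0,"rz":-0.9,"jaw":0.3},{"x":0,"y":0,"z":0,"rx":0,"ry":0,"rz":-0.9,"jaw":0.3},{"x":0,"y":0,"z":0,"rx":0,"ry":0,"rz":-0.9,"jaw":0.3},{"x":0,"y":0,"z":0,"rx":0,"ry":0,"rz":-0.9,"jaw":0.3},{"x":0,"y":0,"z":0,"rx":0,"ry":0,"rz":-0.9,"jaw":0.3},{"x":0,"y":0,"z":0,"rx":0,"ry":0,"rz":-0.9,"jaw":0.3}]' >/dev/null
python3 -m creep '[{"x":0,"y":0,"z":0,"rx":0,"ry":0,"rz":-0.9,"jaw":0.3},{"x":0,"y":0,"z":0,"rx":0,"ry":0,"rz":-0.9,"jaw":0.3},{"x":0,"y":0,"z":0,"rx":0,"ry":0,"rz":-0.9,"jaw":0.3},{"x":0,"y":0,"z":0,"rx":0,"ry":0,"rz":-0.9,"jaw":0.3},{"x":0,"y":0,"z":0,"rx":0,"ry":0,"rz":-0.9,"jaw":0.3},{"x":0,"y":0,"z":0,"rx":0,"ry":0,"rz":-0.95,"jaw":0.3},{"x":0,"y":0,"z":0,"rx":0,"ry":0,"rz":0,"jaw":0.3}]'
python3 -m creep '[{"x":0.11,"y":0.5,"z":0,"rx":0,"ry":0,"rz":0,"jaw":0.3},{"x":0.11,"y":0.5,"z":0,"rx":0,"ry":0,"rz":0,"jaw":0.3},{"x":0.11,"y":0.5,"z":0,"rx":0,"ry":0,"rz":0,"jaw":0.3},{"x":0.11,"y":0.5,"z":0,"rx":0,"ry":0,"rz":0,"jaw":0.3},{"x":0.11,"y":0.5,"z":0,"rx":0,"ry":0,"rz":0,"jaw":0.3},{"x":0.11,"y":0.5,"z":0,"rx":0,"ry":0,"rz":0,"jaw":0.3},{"x":0.11,"y":0.5,"z":0,"rx":0,"ry":0,"rz":0,"jaw":0.3},{"x":0.11,"y":0.5,"z":0,"rx":0,"ry":0,"rz":0,"jaw":0.3},{"x":0.11,"y":0.5,"z":0,"rx":0,"ry":0,"rz":0,"jaw":0.3},{"x":0.11,"y":0.5,"z":0,"rx":0,"ry":0,"rz":0,"jaw":0.3}]'
python3 -m creep '[{"x":0,"y":0.5,"z":0,"rx":0,"ry":0,"rz":0,"jaw":0.3},{"x":0,"y":0.5,"z":0,"rx":0,"ry":0,"rz":0,"jaw":0.3},{"x":0,"y":0.5,"z":0,"rx":0,"ry":0,"rz":0,"jaw":0.3},{"x":0,"y":0.5,"z":0,"rx":0,"ry":0,"rz":0,"jaw":0.3},{"x":0,"y":0.5,"z":0,"rx":0,"ry":0,"rz":0,"jaw":0.3},{"x":0,"y":0.5,"z":0,"rx":0,"ry":0,"rz":0,"jaw":0.3},{"x":0,"y":0.5,"z":0,"rx":0,"ry":0,"rz":0,"jaw":0.3},{"x":0,"y":0.5,"z":0,"rx":0,"ry":0,"rz":0,"jaw":0.3},{"x":0,"y":0.5,"z":0,"rx":0,"ry":0,"rz":0,"jaw":0.3},{"x":0,"y":0.35,"z":0,"rx":0,"ry":0,"rz":0,"jaw":0.3}]'
python3 -m creep '[{"x":0,"y":0,"z":0,"rx":0,"ry":0,"rz":0,"jaw":0.3},{"x":0,"y":0,"z":0,"rx":0,"ry":0,"rz":0,"jaw":0.3},{"x":0,"y":0,"z":0,"rx":0,"ry":0,"rz":0,"jaw":0.3},{"x":0,"y":0,"z":0,"rx":0,"ry":0,"rz":0,"jaw":0.3},{"x":0,"y":0,"z":0,"rx":0,"ry":0,"rz":0,"jaw":0.3}]'
python3 - <<'E'
from hood import *
hood(); go(531.5,81.5,200,-0.084); shot('wrist','w10.png')
E
```

```text
time: 40.6
eef_pos: [542.5, -315.1, 241.6]
eef_rot: [-0.13, -3.137, -0.002]
ft_force: [-0.3, 0.1, -1.4]
width: 0.503
finger_force: 81.4
time: 41.6
eef_pos: [515.6, -111.2, 242.6]
eef_rot: [-0.136, -3.138, -0.0]
ft_force: [0.9, -0.8, -1.8]
width: 0.5
finger_force: 81.5
time: 42.6
eef_pos: [532.0, 82.4, 242.7]
eef_rot: [-0.134, -3.138, -0.0]
ft_force: [-1.0, 0.3, -1.0]
width: 0.502
finger_force: 81.5
time: 43.1
eef_pos: [532.5, 80.4, 243.1]
eef_rot: [0.134, 3.139, 0.0]
ft_force: [-0.6, -0.2, -0.4]
width: 0.501
finger_force: 81.5
hood plane 4130 5522 angle 1.362 yaw -0.083 z 72..312
turn rz -0.01 units | after: shift x 0.026 y 0.024 z 1.077 units | q6~0.24/0.23 psi 3.056->3.058 tiltz -1.000
turn rz 29.99 units | after: shift x -0.026 y -0.024 z 1.077 units | q6~3.38/3.37 psi 3.056->-0.084 tiltz -1.000
```

View pics/w10.png

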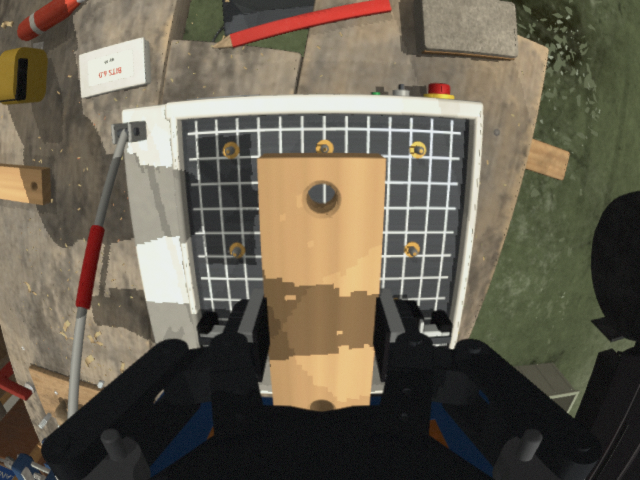

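```bash
python3 - <<'E'
from bl import *
s=manip.read_state(); c=shot('wrist')
P={k:pt(c,u,v,'wrist',z=46)[:2] for k,u,v in (("3f",232,150),("3b",237,249),("2f",325,147),("1f",417,150),("1b",412,249))}
print(P); s3=(P["3f"]+P["3b"])/2; s1=(P["1f"]+P["1b"])/2; e=s1-s3; print("st3",s3,"st1",s1,"st2",(s1+s3)/2,"dist",np.linalg.norm(e),"yaw",np.arctan2(-e[0],e[1]))
d=(P["3b"]-P["3f"]+P["1b"]-P["1f"]); print("yaw from pins",np.arctan2(d[1],d[0]))
h=pt(c,322.5,197,'wrist',z=s["eef_pos"][2]+14.5); print("front hole",h, "tcp",s["eef_pos"])
print("edges at row 280", pt(c,262,230,'wrist',z=h[2]),pt(c,384,230,'wrist',z=h[2]))
# pins by image: dark pin centre inside yellow ring
hsv=cv2.cvtColor(c["pixels"],cv2.COLOR_BGR2HSV); m=cv2.inRange(hsv,(15,120,120),(35,255,255))
k,l,st,ce=cv2.connectedComponentsWithStats(m)
for i in range(1,k):
    if st[i,4]>20 and 180<ce[i][0]<470 and 130<ce[i][1]<270: print(ce[i],st[i],pt(c,st[i][0]+st[i][2]/2-.5,st[i][1]+st[i][3]/2-.5,'wrist',z=41)[:2])
E
```

```text
{'3f': array([475.9,   2.7]), '3b': array([573.1,  -6.4]), '2f': array([482. ,  88.7]), '1f': array([490.4, 173.9]), '1b': array([587.9, 166.8])}
st3 [524.5  -1.9] st1 [539.1 170.4] st2 [531.8  84.3] dist 172.87865793746792 yaw -0.0847914817738575
yaw from pins -0.0831322548126071
front hole [482.5  85.6 257.6] tcp [532.4  80.5 243.1]
edges at row 280 [492.8  62.6 257.6] [496.6 107.  257.6]
[324.4 145.5] [316 140  17  14 127] [481.9  87.8]
[229.8 148.5] [223 142  16  16  92] [475.6   0.1]
[416.7 148.9] [410 142  16  16 121] [490.4 175.7]
[235.  246.2] [230 243  14   9  49] [572.7  -8. ]
[411.2 247.5] [405 242  15  15  98] [589.9 168. ]
```

```bash
python3 -m creep '[{"x":0.015,"y":0.057,"z":0.5,"rx":0,"ry":0,"rz":-0.02,"jaw":0.3},{"x":0,"y":0,"z":0.5,"rx":0,"ry":0,"rz":0,"jaw":0.3},{"x":0,"y":0,"z":0.5,"rx":0,"ry":0,"rz":0,"jaw":0.3},{"x":0,"y":0,"z":0.5,"rx":0,"ry":0,"rz":0,"jaw":0.3},{"x":0,"y":0,"z":0.5,"rx":0,"ry":0,"rz":0,"jaw":0.3},{"x":0,"y":0,"z":0.5,"rx":0,"ry":0,"rz":0,"jaw":0.3},{"x":0,"y":0,"z":0.3,"rx":0,"ry":0,"rz":0,"jaw":0.3},{"x":0,"y":0,"z":0,"rx":0,"ry":0,"rz":0,"jaw":0.3},{"x":0,"y":0,"z":0,"rx":0,"ry":0,"rz":0,"jaw":0.3},{"x":0,"y":0,"z":0,"rx":0,"ry":0,"rz":0,"jaw":0.3}]'
python3 -m creep '[{"x":0,"y":0,"z":0,"rx":0,"ry":0,"rz":0,"jaw":0.3},{"x":0,"y":0,"z":0,"rx":0,"ry":0,"rz":0,"jaw":0.3},{"x":0,"y":0,"z":0,"rx":0,"ry":0,"rz":0,"jaw":0.3},{"x":0,"y":0,"z":0,"rx":0,"ry":0,"rz":0,"jaw":0.3},{"x":0,"y":0,"z":0,"rx":0,"ry":0,"rz":0,"jaw":0.3},{"x":0,"y":0,"z":0,"rx":0,"ry":0,"rz":0,"jaw":0.3},{"x":0,"y":0,"z":0,"rx":0,"ry":0,"rz":0,"jaw":0.3},{"x":0,"y":0,"z":0,"rx":0,"ry":0,"rz":0,"jaw":0.3},{"x":0,"y":0,"z":0,"rx":0,"ry":0,"rz":0,"jaw":0.3},{"x":0,"y":0,"z":0,"rx":0,"ry":0,"rz":0,"jaw":0.3}]' >/dev/null
cat > pins.py <<'E'
from bl import *
def pins(off=14.5,save=None):
    s=manip.read_state(); c=shot('wrist',save); e=s["eef_pos"]; hsv=cv2.cvtColor(c["pixels"],cv2.COLOR_BGR2HSV)
    m=cv2.inRange(hsv,(15,120,120),(35,255,255)); m=cv2.morphologyEx(m,cv2.MORPH_CLOSE,np.ones((3,3)))
    k,l,st,ce=cv2.connectedComponentsWithStats(m)
    for i in range(1,k):
        p=pt(c,st[i][0]+st[i][2]/2-.5,st[i][1]+st[i][3]/2-.5,'wrist',z=41)[:2]
        if 20<st[i,4]<2500 and 440<p[0]<630 and -40<p[1]<200: print("ring",ce[i],st[i][2:],p)
    wood=cv2.inRange(hsv,(5,60,60),(26,200,255)); cn,h=cv2.findContours(wood,cv2.RETR_CCOMP,cv2.CHAIN_APPROX_NONE)
    for i,q in enumerate(cn):
        if h[0][i][3]>=0 and 150<cv2.contourArea(q)<5000:
            x,y,w,hh=cv2.boundingRect(q); print("hole px",(x+w/2-.5,y+hh/2-.5),(w,hh),"world",pt(c,x+w/2-.5,y+hh/2-.5,'wrist',z=e[2]+off))
    M=rot(s["eef_rot"]); print("tcp",e,"psi %.4f"%np.arctan2(M[1,0],M[0,0]))
    return c
E
python3 - <<'E'
from pins import *
from hood import hood
c=pins(); hood(); np.save('w11.npy',c["pixels"]); 
E
```

```text
time: 44.25
eef_pos: [532.7, 83.4, 112.1]
eef_rot: [0.129, 3.137, 0.001]
ft_force: [-0.1, 0.2, -0.6]
width: 0.501
finger_force: 81.5
ring [177.5 170.2] [ 24  27 307] [475.9   0.3]
ring [465.6 169.9] [ 24  26 292] [490.  175.4]
ring [194.8 314.3] [ 22  20 190] [575.6  -7.7]
ring [448.3 314.3] [ 21  21 191] [589.7 167.4]
hole px (321.5, 193.0) (28, 23) world [480.6  88.  125.5]
tcp [532.1  83.3 111. ] psi 3.0593
hood plane 4132 5577 angle 1.355 yaw -0.082 z 72..312
```

```bash
python3 -m creep '[{"x":-0.015,"y":0,"z":0.3,"rx":0,"ry":0,"rz":0,"jaw":0.3},{"x":0,"y":0,"z":0.3,"rx":0,"ry":0,"rz":0,"jaw":0.3},{"x":0,"y":0,"z":0,"rx":0,"ry":0,"rz":0,"jaw":0.3},{"x":0,"y":0,"z":0,"rx":0,"ry":0,"rz":0,"jaw":0.3},{"x":0,"y":0,"z":0,"rx":0,"ry":0,"rz":0,"jaw":0.3},{"x":0,"y":0,"z":0,"rx":0,"ry":0,"rz":0,"jaw":0.3},{"x":0,"y":0,"z":0,"rx":0,"ry":0,"rz":0,"jaw":0.3},{"x":0,"y":0,"z":0,"rx":0,"ry":0,"rz":0,"jaw":0.3},{"x":0,"y":0,"z":0,"rx":0,"ry":0,"rz":0,"jaw":0.3},{"x":0,"y":0,"z":0,"rx":0,"ry":0,"rz":0,"jaw":0.3}]' >/dev/null
python3 -m creep '[{"x":0,"y":0,"z":0,"rx":0,"ry":0,"rz":0,"jaw":0.3},{"x":0,"y":0,"z":0,"rx":0,"ry":0,"rz":0,"jaw":0.3},{"x":0,"y":0,"z":0,"rx":0,"ry":0,"rz":0,"jaw":0.3},{"x":0,"y":0,"z":0,"rx":0,"ry":0,"rz":0,"jaw":0.3},{"x":0,"y":0,"z":0,"rx":0,"ry":0,"rz":0,"jaw":0.3},{"x":0,"y":0,"z":0,"rx":0,"ry":0,"rz":0,"jaw":0.3},{"x":0,"y":0,"z":0,"rx":0,"ry":0,"rz":0,"jaw":0.3},{"x":0,"y":0,"z":0,"rx":0,"ry":0,"rz":0,"jaw":0.3},{"x":0,"y":0,"z":0,"rx":0,"ry":0,"rz":0,"jaw":0.3},{"x":0,"y":0,"z":0,"rx":0,"ry":0,"rz":0,"jaw":0.3}]' >/dev/null
python3 -m creep '[{"x":0,"y":0,"z":0,"rx":0,"ry":0,"rz":0,"jaw":0.3},{"x":0,"y":0,"z":0,"rx":0,"ry":0,"rz":0,"jaw":0.3},{"x":0,"y":0,"z":0,"rx":0,"ry":0,"rz":0,"jaw":0.3},{"x":0,"y":0,"z":0,"rx":0,"ry":0,"rz":0,"jaw":0.3},{"x":0,"y":0,"z":0,"rx":0,"ry":0,"rz":0,"jaw":0.3},{"x":0,"y":0,"z":0,"rx":0,"ry":0,"rz":0,"jaw":0.3},{"x":0,"y":0,"z":0,"rx":0,"ry":0,"rz":0,"jaw":0.3},{"x":0,"y":0,"z":0,"rx":0,"ry":0,"rz":0,"jaw":0.3},{"x":0,"y":0,"z":0,"rx":0,"ry":0,"rz":0,"jaw":0.3},{"x":0,"y":0,"z":0,"rx":0,"ry":0,"rz":0,"jaw":0.3}]' >/dev/null
python3 -m creep '[{"x":0,"y":0,"z":0,"rx":0,"ry":0,"rz":0,"jaw":0.3},{"x":0,"y":0,"z":0,"rx":0,"ry":0,"rz":0,"jaw":0.3},{"x":0,"y":0,"z":0,"rx":0,"ry":0,"rz":0,"jaw":0.3},{"x":0,"y":0,"z":0,"rx":0,"ry":0,"rz":0,"jaw":0.3},{"x":0,"y":0,"z":0,"rx":0,"ry":0,"rz":0,"jaw":0.3},{"x":0,"y":0,"z":0,"rx":0,"ry":0,"rz":0,"jaw":0.3},{"x":0,"y":0,"z":0,"rx":0,"ry":0,"rz":0,"jaw":0.3},{"x":0,"y":0,"z":0,"rx":0,"ry":0,"rz":0,"jaw":0.3},{"x":0,"y":0,"z":0,"rx":0,"ry":0,"rz":0,"jaw":0.3},{"x":0,"y":0,"z":0,"rx":0,"ry":0,"rz":0,"jaw":0.3}]' >/dev/null
python3 -m creep '[{"x":0,"y":0,"z":0,"rx":0,"ry":0,"rz":0,"jaw":0.3},{"x":0,"y":0,"z":0,"rx":0,"ry":0,"rz":0,"jaw":0.3},{"x":0,"y":0,"z":0,"rx":0,"ry":0,"rz":0,"jaw":0.3},{"x":0,"y":0,"z":0,"rx":0,"ry":0,"rz":0,"jaw":0.3},{"x":0,"y":0,"z":0,"rx":0,"ry":0,"rz":0,"jaw":0.3},{"x":0,"y":0,"z":0,"rx":0,"ry":0,"rz":0,"jaw":0.3},{"x":0,"y":0,"z":0,"rx":0,"ry":0,"rz":0,"jaw":0.3},{"x":0,"y":0,"z":0,"rx":0,"ry":0,"rz":0,"jaw":0.3},{"x":0,"y":0,"z":0,"rx":0,"ry":0,"rz":0,"jaw":0.3},{"x":0,"y":0,"z":0,"rx":0,"ry":0,"rz":0,"jaw":0.3}]' >/dev/null
python3 -c "
from pins import *
from hood import hood
hood()
c=eyes.read_camera('wrist')
print(manip.read_state()['time'])"
python3 -m creep '[{"x":0,"y":0,"z":0,"rx":0,"ry":0,"rz":0,"jaw":0.3},{"x":0,"y":0,"z":0,"rx":0,"ry":0,"rz":0,"jaw":0.3},{"x":0,"y":0,"z":0,"rx":0,"ry":0,"rz":0,"jaw":0.3},{"x":0,"y":0,"z":0,"rx":0,"ry":0,"rz":0,"jaw":0.3},{"x":0,"y":0,"z":0,"rx":0,"ry":0,"rz":0,"jaw":0.3},{"x":0,"y":0,"z":0,"rx":0,"ry":0,"rz":0,"jaw":0.3},{"x":0,"y":0,"z":0,"rx":0,"ry":0,"rz":0,"jaw":0.3},{"x":0,"y":0,"z":0,"rx":0,"ry":0,"rz":0,"jaw":0.3},{"x":0,"y":0,"z":0,"rx":0,"ry":0,"rz":0,"jaw":0.3},{"x":0,"y":0,"z":0,"rx":0,"ry":0,"rz":0,"jaw":0.3}]' >/dev/null
python3 -m creep '[{"x":0,"y":0,"z":0,"rx":0,"ry":0,"rz":0,"jaw":0.3},{"x":0,"y":0,"z":0,"rx":0,"ry":0,"rz":0,"jaw":0.3},{"x":0,"y":0,"z":0,"rx":0,"ry":0,"rz":0,"jaw":0.3},{"x":0,"y":0,"z":0,"rx":0,"ry":0,"rz":0,"jaw":0.3},{"x":0,"y":0,"z":0,"rx":0,"ry":0,"rz":0,"jaw":0.3},{"x":0,"y":0,"z":0,"rx":0,"ry":0,"rz":0,"jaw":0.3},{"x":0,"y":0,"z":0,"rx":0,"ry":0,"rz":0,"jaw":0.3},{"x":0,"y":0,"z":0,"rx":0,"ry":0,"rz":0,"jaw":0.3},{"x":0,"y":0,"z":0,"rx":0,"ry":0,"rz":0,"jaw":0.3},{"x":0,"y":0,"z":0,"rx":0,"ry":0,"rz":0,"jaw":0.3}]' >/dev/null
python3 -m creep '[{"x":0,"y":0,"z":0,"rx":0,"ry":0,"rz":0,"jaw":0.3},{"x":0,"y":0,"z":0,"rx":0,"ry":0,"rz":0,"jaw":0.3},{"x":0,"y":0,"z":0,"rx":0,"ry":0,"rz":0,"jaw":0.3},{"x":0,"y":0,"z":0,"rx":0,"ry":0,"rz":0,"jaw":0.3},{"x":0,"y":0,"z":0,"rx":0,"ry":0,"rz":0,"jaw":0.3},{"x":0,"y":0,"z":0,"rx":0,"ry":0,"rz":0,"jaw":0.3},{"x":0,"y":0,"z":0,"rx":0,"ry":0,"rz":0,"jaw":0.3},{"x":0,"y":0,"z":0,"rx":0,"ry":0,"rz":0,"jaw":0.3},{"x":0,"y":0,"z":0,"rx":0,"ry":0,"rz":0,"jaw":0.3},{"x":0,"y":0,"z":0,"rx":0,"ry":0,"rz":0,"jaw":0.3}]' >/dev/null
python3 -m creep '[{"x":0,"y":0,"z":0,"rx":0,"ry":0,"rz":0,"jaw":0.3},{"x":0,"y":0,"z":0,"rx":0,"ry":0,"rz":0,"jaw":0.3},{"x":0,"y":0,"z":0,"rx":0,"ry":0,"rz":0,"jaw":0.3},{"x":0,"y":0,"z":0,"rx":0,"ry":0,"rz":0,"jaw":0.3},{"x":0,"y":0,"z":0,"rx":0,"ry":0,"rz":0,"jaw":0.3},{"x":0,"y":0,"z":0,"rx":0,"ry":0,"rz":0,"jaw":0.3},{"x":0,"y":0,"z":0,"rx":0,"ry":0,"rz":0,"jaw":0.3},{"x":0,"y":0,"z":0,"rx":0,"ry":0,"rz":0,"jaw":0.3},{"x":0,"y":0,"z":0,"rx":0,"ry":0,"rz":0,"jaw":0.3},{"x":0,"y":0,"z":0,"rx":0,"ry":0,"rz":0,"jaw":0.3}]'
python3 -c "
from pins import *
from hood import hood
hood(); pins(save='w12.png')"
```

```text
hood plane 4208 5583 angle 1.335 yaw -0.083 z 74..312
50.45
time: 54.45
eef_pos: [532.6, 83.2, 87.0]
eef_rot: [-0.129, -3.139, -0.0]
ft_force: [0.7, -0.2, -1.6]
width: 0.501
finger_force: 81.5
hood plane 4289 5618 angle 1.314 yaw -0.083 z 75..312
ring [162.8 175.2] [ 26  29 337] [476.1   0.2]
ring [480.2 174.9] [ 26  29 331] [490.  175.5]
ring [150.6 180.9] [ 6  7 26] [477.5  -6.4]
ring [492.3 180.5] [ 6  6 26] [492.8 181.8]
ring [319.8 184.3] [14  6 28] [489.2  87.3]
ring [183.8 332. ] [ 23  21 219] [575.2  -8. ]
ring [459.5 331.6] [ 23  21 205] [589.8 167.3]
ring [363.3 340.8] [ 7 12 35] [586.1 104.8]
hole px (321.5, 194.5) (28, 20) world [481.7  87.9 101.5]
tcp [532.7  83.3  87. ] psi 3.0593
```

```bash
python3 -m creep '[{"x":0,"y":0,"z":0,"rx":0,"ry":0,"rz":0,"jaw":0.3},{"x":0,"y":0,"z":0,"rx":0,"ry":0,"rz":0,"jaw":0.3},{"x":0,"y":0,"z":0,"rx":0,"ry":0,"rz":0,"jaw":0.3},{"x":0,"y":0,"z":0,"rx":0,"ry":0,"rz":0,"jaw":0.3},{"x":0,"y":0,"z":0,"rx":0,"ry":0,"rz":0,"jaw":0.3},{"x":0,"y":0,"z":0,"rx":0,"ry":0,"rz":0,"jaw":0.3},{"x":0,"y":0,"z":0,"rx":0,"ry":0,"rz":0,"jaw":0.3},{"x":0,"y":0,"z":0,"rx":0,"ry":0,"rz":0,"jaw":0.3},{"x":0,"y":0,"z":0,"rx":0,"ry":0,"rz":0,"jaw":0.3},{"x":0,"y":0,"z":0,"rx":0,"ry":0,"rz":0,"jaw":0.3}]' >/dev/null
python3 -m creep '[{"x":0,"y":0,"z":0,"rx":0,"ry":0,"rz":0,"jaw":0.3},{"x":0,"y":0,"z":0,"rx":0,"ry":0,"rz":0,"jaw":0.3},{"x":0,"y":0,"z":0,"rx":0,"ry":0,"rz":0,"jaw":0.3},{"x":0,"y":0,"z":0,"rx":0,"ry":0,"rz":0,"jaw":0.3},{"x":0,"y":0,"z":0,"rx":0,"ry":0,"rz":0,"jaw":0.3},{"x":0,"y":0,"z":0,"rx":0,"ry":0,"rz":0,"jaw":0.3},{"x":0,"y":0,"z":0,"rx":0,"ry":0,"rz":0,"jaw":0.3},{"x":0,"y":0,"z":0,"rx":0,"ry":0,"rz":0,"jaw":0.3},{"x":0,"y":0,"z":0,"rx":0,"ry":0,"rz":0,"jaw":0.3},{"x":0,"y":0,"z":0,"rx":0,"ry":0,"rz":0,"jaw":0.3}]' >/dev/null
python3 -m creep '[{"x":0,"y":0,"z":0,"rx":0,"ry":0,"rz":0,"jaw":0.3},{"x":0,"y":0,"z":0,"rx":0,"ry":0,"rz":0,"jaw":0.3},{"x":0,"y":0,"z":0,"rx":0,"ry":0,"rz":0,"jaw":0.3},{"x":0,"y":0,"z":0,"rx":0,"ry":0,"rz":0,"jaw":0.3},{"x":0,"y":0,"z":0,"rx":0,"ry":0,"rz":0,"jaw":0.3},{"x":0,"y":0,"z":0,"rx":0,"ry":0,"rz":0,"jaw":0.3},{"x":0,"y":0,"z":0,"rx":0,"ry":0,"rz":0,"jaw":0.3},{"x":0,"y":0,"z":0,"rx":0,"ry":0,"rz":0,"jaw":0.3},{"x":0,"y":0,"z":0,"rx":0,"ry":0,"rz":0,"jaw":0.3},{"x":0,"y":0,"z":0,"rx":0,"ry":0,"rz":0,"jaw":0.3}]' >/dev/null
python3 -m creep '[{"x":0,"y":0,"z":0,"rx":0,"ry":0,"rz":0,"jaw":0.3},{"x":0,"y":0,"z":0,"rx":0,"ry":0,"rz":0,"jaw":0.3},{"x":0,"y":0,"z":0,"rx":0,"ry":0,"rz":0,"jaw":0.3},{"x":0,"y":0,"z":0,"rx":0,"ry":0,"rz":0,"jaw":0.3},{"x":0,"y":0,"z":0,"rx":0,"ry":0,"rz":0,"jaw":0.3},{"x":0,"y":0,"z":0,"rx":0,"ry":0,"rz":0,"jaw":0.3},{"x":0,"y":0,"z":0,"rx":0,"ry":0,"rz":0,"jaw":0.3},{"x":0,"y":0,"z":0,"rx":0,"ry":0,"rz":0,"jaw":0.3},{"x":0,"y":0,"z":0,"rx":0,"ry":0,"rz":0,"jaw":0.3},{"x":0,"y":0,"z":0,"rx":0,"ry":0,"rz":0,"jaw":0.3}]' >/dev/null
python3 -m creep '[{"x":0,"y":0,"z":0,"rx":0,"ry":0,"rz":0,"jaw":0.3},{"x":0,"y":0,"z":0,"rx":0,"ry":0,"rz":0,"jaw":0.3},{"x":0,"y":0,"z":0,"rx":0,"ry":0,"rz":0,"jaw":0.3},{"x":0,"y":0,"z":0,"rx":0,"ry":0,"rz":0,"jaw":0.3},{"x":0,"y":0,"z":0,"rx":0,"ry":0,"rz":0,"jaw":0.3},{"x":0,"y":0,"z":0,"rx":0,"ry":0,"rz":0,"jaw":0.3},{"x":0,"y":0,"z":0,"rx":0,"ry":0,"rz":0,"jaw":0.3},{"x":0,"y":0,"z":0,"rx":0,"ry":0,"rz":0,"jaw":0.3},{"x":0,"y":0,"z":0,"rx":0,"ry":0,"rz":0,"jaw":0.3},{"x":0,"y":0,"z":0,"rx":0,"ry":0,"rz":0,"jaw":0.3}]' >/dev/null
python3 -c "
from hood import hood
hood()"
python3 -m creep '[{"x":0,"y":0,"z":0,"rx":0,"ry":0,"rz":0,"jaw":0.3},{"x":0,"y":0,"z":0,"rx":0,"ry":0,"rz":0,"jaw":0.3},{"x":0,"y":0,"z":0,"rx":0,"ry":0,"rz":0,"jaw":0.3},{"x":0,"y":0,"z":0,"rx":0,"ry":0,"rz":0,"jaw":0.3},{"x":0,"y":0,"z":0,"rx":0,"ry":0,"rz":0,"jaw":0.3},{"x":0,"y":0,"z":0,"rx":0,"ry":0,"rz":0,"jaw":0.3},{"x":0,"y":0,"z":0,"rx":0,"ry":0,"rz":0,"jaw":0.3},{"x":0,"y":0,"z":0,"rx":0,"ry":0,"rz":0,"jaw":0.3},{"x":0,"y":0,"z":0,"rx":0,"ry":0,"rz":0,"jaw":0.3},{"x":0,"y":0,"z":0,"rx":0,"ry":0,"rz":0,"jaw":0.3}]' >/dev/null
python3 -m creep '[{"x":0,"y":0,"z":0,"rx":0,"ry":0,"rz":0,"jaw":0.3},{"x":0,"y":0,"z":0,"rx":0,"ry":0,"rz":0,"jaw":0.3},{"x":0,"y":0,"z":0,"rx":0,"ry":0,"rz":0,"jaw":0.3},{"x":0,"y":0,"z":0,"rx":0,"ry":0,"rz":0,"jaw":0.3},{"x":0,"y":0,"z":0,"rx":0,"ry":0,"rz":0,"jaw":0.3},{"x":0,"y":0,"z":0,"rx":0,"ry":0,"rz":0,"jaw":0.3},{"x":0,"y":0,"z":0,"rx":0,"ry":0,"rz":0,"jaw":0.3},{"x":0,"y":0,"z":0,"rx":0,"ry":0,"rz":0,"jaw":0.3},{"x":0,"y":0,"z":0,"rx":0,"ry":0,"rz":0,"jaw":0.3},{"x":0,"y":0,"z":0,"rx":0,"ry":0,"rz":0,"jaw":0.3}]' >/dev/null
python3 -m creep '[{"x":0,"y":0,"z":0,"rx":0,"ry":0,"rz":0,"jaw":0.3},{"x":0,"y":0,"z":0,"rx":0,"ry":0,"rz":0,"jaw":0.3},{"x":0,"y":0,"z":0,"rx":0,"ry":0,"rz":0,"jaw":0.3},{"x":0,"y":0,"z":0,"rx":0,"ry":0,"rz":0,"jaw":0.3},{"x":0,"y":0,"z":0,"rx":0,"ry":0,"rz":0,"jaw":0.3},{"x":0,"y":0,"z":0,"rx":0,"ry":0,"rz":0,"jaw":0.3},{"x":0,"y":0,"z":0,"rx":0,"ry":0,"rz":0,"jaw":0.3},{"x":0,"y":0,"z":0,"rx":0,"ry":0,"rz":0,"jaw":0.3},{"x":0,"y":0,"z":0,"rx":0,"ry":0,"rz":0,"jaw":0.3},{"x":0,"y":0,"z":0,"rx":0,"ry":0,"rz":0,"jaw":0.3}]' >/dev/null
python3 -m creep '[{"x":0,"y":0,"z":0,"rx":0,"ry":0,"rz":0,"jaw":0.3},{"x":0,"y":0,"z":0,"rx":0,"ry":0,"rz":0,"jaw":0.3},{"x":0,"y":0,"z":0,"rx":0,"ry":0,"rz":0,"jaw":0.3},{"x":0,"y":0,"z":0,"rx":0,"ry":0,"rz":0,"jaw":0.3},{"x":0,"y":0,"z":0,"rx":0,"ry":0,"rz":0,"jaw":0.3},{"x":0,"y":0,"z":0,"rx":0,"ry":0,"rz":0,"jaw":0.3},{"x":0,"y":0,"z":0,"rx":0,"ry":0,"rz":0,"jaw":0.3},{"x":0,"y":0,"z":0,"rx":0,"ry":0,"rz":0,"jaw":0.3},{"x":0,"y":0,"z":0,"rx":0,"ry":0,"rz":0,"jaw":0.3},{"x":0,"y":0,"z":0,"rx":0,"ry":0,"rz":0,"jaw":0.3}]'
python3 -c "
from hood import hood
hood()"
```

```text
hood plane 4378 5635 angle 1.283 yaw -0.083 z 76..311
time: 63.6
eef_pos: [532.6, 83.2, 87.0]
eef_rot: [-0.129, -3.139, -0.0]
ft_force: [-0.4, 0.2, -0.5]
width: 0.502
finger_force: 81.5
hood plane 4411 5648 angle 1.260 yaw -0.082 z 77..311
```

```bash
python3 -m creep '[{"x":0,"y":0,"z":0,"rx":0,"ry":0,"rz":0,"jaw":0.3},{"x":0,"y":0,"z":0,"rx":0,"ry":0,"rz":0,"jaw":0.3},{"x":0,"y":0,"z":0,"rx":0,"ry":0,"rz":0,"jaw":0.3},{"x":0,"y":0,"z":0,"rx":0,"ry":0,"rz":0,"jaw":0.3},{"x":0,"y":0,"z":0,"rx":0,"ry":0,"rz":0,"jaw":0.3},{"x":0,"y":0,"z":0,"rx":0,"ry":0,"rz":0,"jaw":0.3},{"x":0,"y":0,"z":0,"rx":0,"ry":0,"rz":0,"jaw":0.3},{"x":0,"y":0,"z":0,"rx":0,"ry":0,"rz":0,"jaw":0.3},{"x":0,"y":0,"z":0,"rx":0,"ry":0,"rz":0,"jaw":0.3},{"x":0,"y":0,"z":0,"rx":0,"ry":0,"rz":0,"jaw":0.3}]' >/dev/null
python3 -m creep '[{"x":0,"y":0,"z":0,"rx":0,"ry":0,"rz":0,"jaw":0.3},{"x":0,"y":0,"z":0,"rx":0,"ry":0,"rz":0,"jaw":0.3},{"x":0,"y":0,"z":0,"rx":0,"ry":0,"rz":0,"jaw":0.3},{"x":0,"y":0,"z":0,"rx":0,"ry":0,"rz":0,"jaw":0.3},{"x":0,"y":0,"z":0,"rx":0,"ry":0,"rz":0,"jaw":0.3},{"x":0,"y":0,"z":0,"rx":0,"ry":0,"rz":0,"jaw":0.3},{"x":0,"y":0,"z":0,"rx":0,"ry":0,"rz":0,"jaw":0.3},{"x":0,"y":0,"z":0,"rx":0,"ry":0,"rz":0,"jaw":0.3},{"x":0,"y":0,"z":0,"rx":0,"ry":0,"rz":0,"jaw":0.3},{"x":0,"y":0,"z":0,"rx":0,"ry":0,"rz":0,"jaw":0.3}]' >/dev/null
python3 -m creep '[{"x":0,"y":0,"z":0,"rx":0,"ry":0,"rz":0,"jaw":0.3},{"x":0,"y":0,"z":0,"rx":0,"ry":0,"rz":0,"jaw":0.3},{"x":0,"y":0,"z":0,"rx":0,"ry":0,"rz":0,"jaw":0.3},{"x":0,"y":0,"z":0,"rx":0,"ry":0,"rz":0,"jaw":0.3},{"x":0,"y":0,"z":0,"rx":0,"ry":0,"rz":0,"jaw":0.3},{"x":0,"y":0,"z":0,"rx":0,"ry":0,"rz":0,"jaw":0.3},{"x":0,"y":0,"z":0,"rx":0,"ry":0,"rz":0,"jaw":0.3},{"x":0,"y":0,"z":0,"rx":0,"ry":0,"rz":0,"jaw":0.3},{"x":0,"y":0,"z":0,"rx":0,"ry":0,"rz":0,"jaw":0.3},{"x":0,"y":0,"z":0,"rx":0,"ry":0,"rz":0,"jaw":0.3}]' >/dev/null
python3 -c "
from hood import hood
hood()"
python3 -m creep '[{"x":0,"y":0,"z":0,"rx":0,"ry":0,"rz":0,"jaw":0.3},{"x":0,"y":0,"z":0,"rx":0,"ry":0,"rz":0,"jaw":0.3},{"x":0,"y":0,"z":0,"rx":0,"ry":0,"rz":0,"jaw":0.3},{"x":0,"y":0,"z":0,"rx":0,"ry":0,"rz":0,"jaw":0.3},{"x":0,"y":0,"z":0,"rx":0,"ry":0,"rz":0,"jaw":0.3},{"x":0,"y":0,"z":0,"rx":0,"ry":0,"rz":0,"jaw":0.3},{"x":0,"y":0,"z":0,"rx":0,"ry":0,"rz":0,"jaw":0.3},{"x":0,"y":0,"z":0,"rx":0,"ry":0,"rz":0,"jaw":0.3},{"x":0,"y":0,"z":0,"rx":0,"ry":0,"rz":0,"jaw":0.3},{"x":0,"y":0,"z":0,"rx":0,"ry":0,"rz":0,"jaw":0.3}]' >/dev/null
python3 -m creep '[{"x":0,"y":0,"z":0,"rx":0,"ry":0,"rz":0,"jaw":0.3},{"x":0,"y":0,"z":0,"rx":0,"ry":0,"rz":0,"jaw":0.3},{"x":0,"y":0,"z":0,"rx":0,"ry":0,"rz":0,"jaw":0.3},{"x":0,"y":0,"z":0,"rx":0,"ry":0,"rz":0,"jaw":0.3},{"x":0,"y":0,"z":0,"rx":0,"ry":0,"rz":0,"jaw":0.3},{"x":0,"y":0,"z":0,"rx":0,"ry":0,"rz":0,"jaw":0.3},{"x":0,"y":0,"z":0,"rx":0,"ry":0,"rz":0,"jaw":0.3},{"x":0,"y":0,"z":0,"rx":0,"ry":0,"rz":0,"jaw":0.3},{"x":0,"y":0,"z":0,"rx":0,"ry":0,"rz":0,"jaw":0.3},{"x":0,"y":0,"z":0,"rx":0,"ry":0,"rz":0,"jaw":0.3}]'
python3 -c "
from hood import *
c=hood(); cv2.imwrite('pics/s13.png',cv2.resize(c['pixels'][180:300,260:420],(800,600),interpolation=cv2.INTER_CUBIC))"
```

```text
hood plane 4457 5653 angle 1.243 yaw -0.082 z 77..310
time: 68.7
eef_pos: [532.6, 83.3, 87.1]
eef_rot: [-0.129, -3.139, -0.0]
ft_force: [-0.1, -0.5, -0.6]
width: 0.501
finger_force: 81.5
hood plane 4399 5652 angle 1.239 yaw -0.082 z 77..310
```

```bash
python3 -m creep '[{"x":0,"y":0,"z":0.3,"rx":0,"ry":0,"rz":0,"jaw":0.3},{"x":0,"y":0,"z":0.3,"rx":0,"ry":0,"rz":0,"jaw":0.3},{"x":0,"y":0,"z":0.15,"rx":0,"ry":0,"rz":0,"jaw":0.3},{"x":0,"y":0,"z":0.1,"rx":0,"ry":0,"rz":0,"jaw":0.3},{"x":0,"y":0,"z":0,"rx":0,"ry":0,"rz":0,"jaw":0.3},{"x":0,"y":0,"z":0,"rx":0,"ry":0,"rz":0,"jaw":0.3}]'
python3 -m creep '[{"x":0,"y":0,"z":0.1,"rx":0,"ry":0,"rz":0,"jaw":0.3},{"x":0,"y":0,"z":0.05,"rx":0,"ry":0,"rz":0,"jaw":0.3},{"x":0,"y":0,"z":0.05,"rx":0,"ry":0,"rz":0,"jaw":0.3},{"x":0,"y":0,"z":0,"rx":0,"ry":0,"rz":0,"jaw":0.3},{"x":0,"y":0,"z":0,"rx":0,"ry":0,"rz":0,"jaw":0.3}]'
python3 -c "
from hood import *
c=hood()"
```

```text
time: 69.35
eef_pos: [532.7, 83.3, 53.0]
eef_rot: [-0.129, -3.139, -0.0]
ft_force: [0.1, 0.1, -0.7]
width: 0.501
finger_force: 81.5
time: 69.85
eef_pos: [532.6, 83.3, 45.0]
eef_rot: [-0.129, -3.139, -0.0]
ft_force: [0.2, -0.4, -0.0]
width: 0.501
finger_force: 81.5
hood plane 4460 5638 angle 1.238 yaw -0.082 z 78..310
```

```bash
python3 -m creep '[{"x":0,"y":0,"z":0.04,"rx":0,"ry":0,"rz":0,"jaw":0.3},{"x":0,"y":0,"z":0.03,"rx":0,"ry":0,"rz":0,"jaw":0.3},{"x":0,"y":0,"z":0,"rx":0,"ry":0,"rz":0,"jaw":0.3},{"x":0,"y":0,"z":0,"rx":0,"ry":0,"rz":0,"jaw":0.62},{"x":0,"y":0,"z":0,"rx":0,"ry":0,"rz":0,"jaw":0.62},{"x":0,"y":0,"z":0,"rx":0,"ry":0,"rz":0,"jaw":0.62},{"x":0,"y":0,"z":-0.3,"rx":0,"ry":0,"rz":0,"jaw":0.62},{"x":0,"y":0,"z":-0.7,"rx":0,"ry":0,"rz":0,"jaw":0.62},{"x":0,"y":0,"z":-1,"rx":0,"ry":0,"rz":0,"jaw":0.62},{"x":0,"y":0,"z":-1,"rx":0,"ry":0,"rz":0,"jaw":0.62}]'
python3 -m creep '[{"x":0,"y":0,"z":-1,"rx":0,"ry":0,"rz":0,"jaw":0.62},{"x":0,"y":0,"z":-0.9,"rx":0,"ry":0,"rz":0,"jaw":0.62},{"x":0.2,"y":-1,"z":0,"rx":0,"ry":0,"rz":0,"jaw":0.62},{"x":0.2,"y":-1,"z":0,"rx":0,"ry":0,"rz":0,"jaw":0.62},{"x":0.2,"y":-1,"z":0,"rx":0,"ry":0,"rz":0,"jaw":0.62},{"x":0.14,"y":-1,"z":0,"rx":0,"ry":0,"rz":0,"jaw":0.62},{"x":0,"y":-1,"z":0,"rx":0,"ry":0,"rz":0,"jaw":0.62},{"x":0,"y":-1,"z":0,"rx":0,"ry":0,"rz":0,"jaw":0.62},{"x":0,"y":-1,"z":0,"rx":0,"ry":0,"rz":0,"jaw":0.62},{"x":0,"y":-1,"z":0,"rx":0,"ry":0,"rz":0,"jaw":0.62}]'
python3 -m creep '[{"x":0,"y":-1,"z":0,"rx":0,"ry":0,"rz":0,"jaw":0.62},{"x":0,"y":-1,"z":0,"rx":0,"ry":0,"rz":0,"jaw":0.62},{"x":0,"y":0,"z":0,"rx":0,"ry":0,"rz":0.9,"jaw":0.62},{"x":0,"y":0,"z":0,"rx":0,"ry":0,"rz":0.9,"jaw":0.62},{"x":0,"y":0,"z":0,"rx":0,"ry":0,"rz":0.9,"jaw":0.62},{"x":0,"y":0,"z":0,"rx":0,"ry":0,"rz":0.9,"jaw":0.62},{"x":0,"y":0,"z":0,"rx":0,"ry":0,"rz":0.9,"jaw":0.62},{"x":0,"y":0,"z":0,"rx":0,"ry":0,"rz":0.9,"jaw":0.62},{"x":0,"y":0,"z":0,"rx":0,"ry":0,"rz":0.9,"jaw":0.62},{"x":0,"y":0,"z":0,"rx":0,"ry":0,"rz":0.9,"jaw":0.62}]' >/dev/null
python3 -m creep '[{"x":0,"y":0,"z":0,"rx":0,"ry":0,"rz":0.9,"jaw":0.62},{"x":0,"y":0,"z":0,"rx":0,"ry":0,"rz":0.9,"jaw":0.62},{"x":0,"y":0,"z":0.5,"rx":0,"ry":0,"rz":0.9,"jaw":0.65},{"x":0,"y":0,"z":0.5,"rx":0,"ry":0,"rz":0.9,"jaw":0.65},{"x":0,"y":0,"z":0.5,"rx":0,"ry":0,"rz":0.9,"jaw":0.65},{"x":0,"y":0,"z":0,"rx":0,"ry":0,"rz":0.9,"jaw":0.65},{"x":0,"y":0,"z":0,"rx":0,"ry":0,"rz":0.9,"jaw":0.65},{"x":0,"y":0,"z":0,"rx":0,"ry":0,"rz":0.9,"jaw":0.65},{"x":0,"y":0,"z":0,"rx":0,"ry":0,"rz":0.9,"jaw":0.65},{"x":0,"y":0,"z":0,"rx":0,"ry":0,"rz":0,"jaw":0.65}]' >/dev/null
python3 -m creep '[{"x":0,"y":0,"z":0,"rx":0,"ry":0,"rz":0,"jaw":0.65},{"x":0,"y":0,"z":0,"rx":0,"ry":0,"rz":0,"jaw":0.65},{"x":0,"y":0,"z":0,"rx":0,"ry":0,"rz":0,"jaw":0.65}]'
python3 -c "
from holes import *
from hood import hood
holes(); go(469.4,-326.2,100,1.3495); hood()"
```

```text
time: 70.9
eef_pos: [532.2, 83.2, 164.0]
eef_rot: [-0.129, -3.138, 0.0]
ft_force: [0.2, 0.0, 0.4]
width: 0.619
finger_force: 0.0
time: 71.9
eef_pos: [476.3, -234.8, 239.1]
eef_rot: [0.129, 3.138, -0.0]
ft_force: [0.2, -0.4, 0.1]
width: 0.621
finger_force: 0.0
time: 74.2
eef_pos: [470.2, -313.0, 178.3]
eef_rot: [-2.343, -2.093, -0.0]
ft_force: [-0.4, 0.3, -1.2]
width: 0.651
finger_force: 0.0
hole [327.1 167.5] r 6.1 [ 480.1 -276. ]
pl 0.32 [319.5, 220.7] [ 468.4 -323. ]
turn rz 1.03 units | after: shift x -0.327 y 0.053 z 1.955 units | q6~1.18/1.22 psi 1.458->1.349 tiltz -1.000
turn rz -28.97 units | after: shift x 0.327 y -0.053 z 1.955 units | q6~-1.96/-1.92 psi 1.458->4.491 tiltz -1.000
hood plane 4514 5612 angle 1.237 yaw -0.083 z 79..310
```

```bash
python3 -m creep '[{"x":0,"y":0,"z":0,"rx":0,"ry":0,"rz":0.5,"jaw":0.65},{"x":0,"y":0,"z":0,"rx":0,"ry":0,"rz":0.53,"jaw":0.65},{"x":-0.327,"y":0.053,"z":0.5,"rx":0,"ry":0,"rz":0,"jaw":0.65},{"x":0,"y":0,"z":0.7,"rx":0,"ry":0,"rz":0,"jaw":0.65},{"x":0,"y":0,"z":0.7,"rx":0,"ry":0,"rz":0,"jaw":0.65},{"x":0,"y":0,"z":0,"rx":0,"ry":0,"rz":0,"jaw":0.65},{"x":0,"y":0,"z":0,"rx":0,"ry":0,"rz":0,"jaw":0.65},{"x":0,"y":0,"z":0,"rx":0,"ry":0,"rz":0,"jaw":0.65}]'
python3 -c "
from holes import *
c=holes(); go(469.4,-326.2,3.5,1.3495)"
```

```text
time: 75.2
eef_pos: [470.2, -326.7, 103.7]
eef_rot: [2.452, 1.961, 0.001]
ft_force: [-0.1, -0.2, 0.1]
width: 0.649
finger_force: 0.0
hole [318.  162.5] r 8.4 [ 480.3 -276.6]
turn rz -0.00 units | after: shift x 0.006 y -0.019 z 2.501 units | q6~1.18/1.18 psi 1.349->1.349 tiltz -1.000
turn rz 30.00 units | after: shift x -0.006 y 0.019 z 2.501 units | q6~4.33/4.33 psi 1.349->-1.792 tiltz -1.000
```

```bash
python3 - <<'E'
from bl import *
c=shot('wrist'); I=c["pixels"]; cv2.imwrite('pics/w14.png',I)
rz=c["range_z"]
# height map in world from depth -> blank top mask
v,u=np.mgrid[100:420:2,200:440:2]; P=np.array([[pt(c,a,b,'wrist',rng=rz[b,a]) for a,b in zip(ru,rv)] for ru,rv in zip(u,v)])
top=(abs(P[...,2]-18)<5); Q=P[top][:,:2].astype(np.float32)
Q=Q[(abs(Q[:,0]-469)<60)&(abs(Q[:,1]+326)<80)]
r=cv2.minAreaRect(Q); print(len(Q),r, Q.mean(0)); 
for y in (-285,-300,-315,-330):
    k=abs(Q[:,1]-y)<2; print(y,Q[k,0].min(),Q[k,0].max(),(Q[k,0].min()+Q[k,0].max())/2)
print(Q[:,1].min(),Q[:,1].max())
E
```

```text
3154 ((468.60638427734375, -326.3209533691406), (130.75564575195312, 45.17953872680664), 76.91934967041016) [ 469.8 -321.1]
-285 455.2098 501.52924 478.3695
-300 452.61877 497.20804 474.9134
-315 448.67963 494.08 471.37982
-330 444.5785 490.92426 467.75137
-394.18768 -257.8625
```

```bash
python3 -m creep '[{"x":0.0,"y":-0.035,"z":0.5,"rx":0,"ry":0,"rz":0.06,"jaw":0.65},{"x":0,"y":0,"z":0.7,"rx":0,"ry":0,"rz":0,"jaw":0.65},{"x":0,"y":0,"z":0.7,"rx":0,"ry":0,"rz":0,"jaw":0.65},{"x":0,"y":0,"z":0.3,"rx":0,"ry":0,"rz":0,"jaw":0.65},{"x":0,"y":0,"z":0.2,"rx":0,"ry":0,"rz":0,"jaw":0.65},{"x":0,"y":0,"z":0.1,"rx":0,"ry":0,"rz":0,"jaw":0.65},{"x":0,"y":0,"z":0,"rx":0,"ry":0,"rz":0,"jaw":0.65},{"x":0,"y":0,"z":0,"rx":0,"ry":0,"rz":0,"jaw":0.65}]'
python3 -m creep '[{"x":0,"y":0,"z":0,"rx":0,"ry":0,"rz":0,"jaw":0.3},{"x":0,"y":0,"z":0,"rx":0,"ry":0,"rz":0,"jaw":0.3},{"x":0,"y":0,"z":0,"rx":0,"ry":0,"rz":0,"jaw":0.3},{"x":0,"y":0,"z":0,"rx":0,"ry":0,"rz":0,"jaw":0.3}]' 80
```

```text
time: 76.2
eef_pos: [468.6, -326.3, 3.1]
eef_rot: [2.459, 1.954, 0.001]
ft_force: [0.3, -0.2, 0.7]
width: 0.649
finger_force: 0.0
time: 76.6
eef_pos: [468.7, -326.3, 3.6]
eef_rot: [2.458, 1.953, 0.001]
ft_force: [-1.4, 1.4, 7.5]
width: 0.506
finger_force: 81.9
```

```bash
python3 -m creep '[{"x":0,"y":0,"z":-0.3,"rx":0,"ry":0,"rz":0,"jaw":0.3},{"x":0,"y":0,"z":-0.7,"rx":0,"ry":0,"rz":0,"jaw":0.3},{"x":0,"y":0,"z":-1,"rx":0,"ry":0,"rz":0,"jaw":0.3},{"x":0,"y":0,"z":-1,"rx":0,"ry":0,"rz":-0.9,"jaw":0.3},{"x":0,"y":0,"z":-1,"rx":0,"ry":0,"rz":-0.9,"jaw":0.3},{"x":0,"y":0,"z":-1,"rx":0,"ry":0,"rz":-0.9,"jaw":0.3},{"x":0,"y":0,"z":-0.95,"rx":0,"ry":0,"rz":-0.9,"jaw":0.3},{"x":0,"y":0,"z":0,"rx":0,"ry":0,"rz":-0.9,"jaw":0.3},{"x":0,"y":0,"z":0,"rx":0,"ry":0,"rz":-0.9,"jaw":0.3},{"x":0,"y":0,"z":0,"rx":0,"ry":0,"rz":-0.9,"jaw":0.3}]'
python3 -m creep '[{"x":0,"y":0,"z":0,"rx":0,"ry":0,"rz":-0.9,"jaw":0.3},{"x":0,"y":0,"z":0,"rx":0,"ry":0,"rz":-0.9,"jaw":0.3},{"x":0,"y":0,"z":0,"rx":0,"ry":0,"rz":-0.9,"jaw":0.3},{"x":0,"y":0,"z":0,"rx":0,"ry":0,"rz":-0.9,"jaw":0.3},{"x":0,"y":0,"z":0,"rx":0,"ry":0,"rz":-0.9,"jaw":0.3},{"x":0,"y":0,"z":0,"rx":0,"ry":0,"rz":-0.9,"jaw":0.3},{"x":0,"y":0,"z":0,"rx":0,"ry":0,"rz":-0.9,"jaw":0.3},{"x":0,"y":0,"z":0,"rx":0,"ry":0,"rz":-0.9,"jaw":0.3},{"x":0,"y":0,"z":0,"rx":0,"ry":0,"rz":-0.9,"jaw":0.3},{"x":0,"y":0,"z":0,"rx":0,"ry":0,"rz":-0.9,"jaw":0.3}]' >/dev/null
python3 -m creep '[{"x":0,"y":0.5,"z":0,"rx":0,"ry":0,"rz":-0.9,"jaw":0.3},{"x":0,"y":0.9,"z":0,"rx":0,"ry":0,"rz":-0.2,"jaw":0.3},{"x":0,"y":0.9,"z":0,"rx":0,"ry":0,"rz":0,"jaw":0.3},{"x":0,"y":0.9,"z":0,"rx":0,"ry":0,"rz":0,"jaw":0.3},{"x":0,"y":0.9,"z":0,"rx":0,"ry":0,"rz":0,"jaw":0.3},{"x":0,"y":0.9,"z":0,"rx":0,"ry":0,"rz":0,"jaw":0.3},{"x":0,"y":0.9,"z":0,"rx":0,"ry":0,"rz":0,"jaw":0.3},{"x":0,"y":0.9,"z":0,"rx":0,"ry":0,"rz":0,"jaw":0.3},{"x":0,"y":0.9,"z":0,"rx":0,"ry":0,"rz":0,"jaw":0.3}]'
python3 -m creep '[{"x":-0.2,"y":0.9,"z":0,"rx":0,"ry":0,"rz":0,"jaw":0.3},{"x":-0.2,"y":0.9,"z":0,"rx":0,"ry":0,"rz":0,"jaw":0.3},{"x":-0.2,"y":0.9,"z":0,"rx":0,"ry":0,"rz":0,"jaw":0.3},{"x":-0.17,"y":0.9,"z":0,"rx":0,"ry":0,"rz":0,"jaw":0.3},{"x":0,"y":0.9,"z":0,"rx":0,"ry":0,"rz":0,"jaw":0.3},{"x":0,"y":0.3,"z":0,"rx":0,"ry":0,"rz":0,"jaw":0.3},{"x":0,"y":0,"z":0,"rx":0,"ry":0,"rz":0,"jaw":0.3},{"x":0,"y":0,"z":0,"rx":0,"ry":0,"rz":0,"jaw":0.3},{"x":0,"y":0,"z":0,"rx":0,"ry":0,"rz":0,"jaw":0.3},{"x":0,"y":0,"z":0,"rx":0,"ry":0,"rz":0,"jaw":0.3}]'
python3 -c "
from pins import *
from hood import hood
pins(); hood(); go(539.8,171.2,112,-.0805)"
```

```text
time: 77.6
eef_pos: [468.0, -325.8, 241.7]
eef_rot: [1.688, 2.648, 0.0]
ft_force: [0.4, -0.2, -1.4]
width: 0.502
finger_force: 81.5
time: 79.5
eef_pos: [495.8, -17.9, 241.4]
eef_rot: [0.128, 3.138, 0.0]
ft_force: [1.0, 1.1, -1.1]
width: 0.503
finger_force: 81.4
time: 80.5
eef_pos: [542.3, 168.4, 240.6]
eef_rot: [0.13, 3.139, -0.0]
ft_force: [0.3, -0.5, -1.3]
width: 0.507
finger_force: 81.5
ring [324.1 145.2] [ 17  17 187] [490.2 175.6]
ring [146.5 151.2] [ 14  16 108] [475.5  -0.1]
ring [157.1 246.1] [14 14 80] [575.9  -7.8]
hole px (321.0, 193.5) (29, 22) world [491.1 172.9 255.1]
tcp [542.3 168.4 240.6] psi 3.0588
hood plane 4467 5602 angle 1.236 yaw -0.083 z 78..310
turn rz -0.02 units | after: shift x 0.070 y 0.058 z 3.211 units | q6~0.39/0.38 psi 3.059->3.061 tiltz -1.000
turn rz 29.98 units | after: shift x -0.070 y -0.058 z 3.211 units | q6~3.53/3.52 psi 3.059->-0.080 tiltz -1.000
```

```bash
python3 -m creep '[{"x":0.07,"y":0.055,"z":0.5,"rx":0,"ry":0,"rz":-0.02,"jaw":0.3},{"x":0,"y":0,"z":0.7,"rx":0,"ry":0,"rz":0,"jaw":0.3},{"x":0,"y":0,"z":0.7,"rx":0,"ry":0,"rz":0,"jaw":0.3},{"x":0,"y":0,"z":0.7,"rx":0,"ry":0,"rz":0,"jaw":0.3},{"x":0,"y":0,"z":0.6,"rx":0,"ry":0,"rz":0,"jaw":0.3},{"x":0,"y":0,"z":0.6,"rx":0,"ry":0,"rz":0,"jaw":0.3},{"x":0,"y":0,"z":0,"rx":0,"ry":0,"rz":0,"jaw":0.3},{"x":0,"y":0,"z":0,"rx":0,"ry":0,"rz":0,"jaw":0.3},{"x":0,"y":0,"z":0,"rx":0,"ry":0,"rz":0,"jaw":0.3},{"x":0,"y":0,"z":0,"rx":0,"ry":0,"rz":0,"jaw":0.3}]'
python3 -c "
from pins import *
pins();go(539.8,171.0,44,-.0805)"
```

```text
time: 81.6
eef_pos: [540.7, 172.2, 89.7]
eef_rot: [0.125, 3.137, 0.001]
ft_force: [0.4, 0.7, -1.2]
width: 0.5
finger_force: 81.5
ring [ 45.3 175.6] [ 15  18 104] [473.7   0.4]
ring [ 73.2 316.2] [17 15 84] [573.9  -7.6]
hole px (321.0, 193.0) (29, 21) world [489.2 176.5 104.2]
tcp [540.7 172.2  89.7] psi 3.0622
turn rz 0.01 units | after: shift x 0.016 y -0.030 z 1.137 units | q6~0.39/0.39 psi 3.062->3.061 tiltz -1.000
turn rz -29.99 units | after: shift x -0.016 y 0.030 z 1.137 units | q6~-2.75/-2.75 psi 3.062->6.203 tiltz -1.000
```

```bash
python3 -m creep '[{"x":0.02,"y":-0.03,"z":0.4,"rx":0,"ry":0,"rz":0,"jaw":0.3},{"x":0,"y":0,"z":0.3,"rx":0,"ry":0,"rz":0,"jaw":0.3},{"x":0,"y":0,"z":0.15,"rx":0,"ry":0,"rz":0,"jaw":0.3},{"x":0,"y":0,"z":0.05,"rx":0,"ry":0,"rz":0,"jaw":0.3},{"x":0,"y":0,"z":0,"rx":0,"ry":0,"rz":0,"jaw":0.3},{"x":0,"y":0,"z":0,"rx":0,"ry":0,"rz":0,"jaw":0.3}]'
python3 -m creep '[{"x":0,"y":0,"z":0.05,"rx":0,"ry":0,"rz":0,"jaw":0.3},{"x":0,"y":0,"z":0.05,"rx":0,"ry":0,"rz":0,"jaw":0.3},{"x":0,"y":0,"z":0.05,"rx":0,"ry":0,"rz":0,"jaw":0.3},{"x":0,"y":0,"z":0.05,"rx":0,"ry":0,"rz":0,"jaw":0.3},{"x":0,"y":0,"z":0,"rx":0,"ry":0,"rz":0,"jaw":0.3},{"x":0,"y":0,"z":0,"rx":0,"ry":0,"rz":0,"jaw":0.3}]'
```

```text
time: 82.25
eef_pos: [539.2, 171.0, 52.6]
eef_rot: [0.124, 3.139, 0.0]
ft_force: [-0.2, -0.2, -0.7]
width: 0.5
finger_force: 81.5
time: 82.85
eef_pos: [538.8, 170.9, 44.2]
eef_rot: [-0.124, -3.139, -0.0]
ft_force: [-0.8, 0.3, -0.3]
width: 0.502
finger_force: 81.5
```

```bash
python3 -m creep '[{"x":0,"y":0,"z":0.03,"rx":0,"ry":0,"rz":0,"jaw":0.3},{"x":0,"y":0,"z":0,"rx":0,"ry":0,"rz":0,"jaw":0.3},{"x":0,"y":0,"z":0,"rx":0,"ry":0,"rz":0,"jaw":0.62},{"x":0,"y":0,"z":0,"rx":0,"ry":0,"rz":0,"jaw":0.62},{"x":0,"y":0,"z":0,"rx":0,"ry":0,"rz":0,"jaw":0.62},{"x":0,"y":0,"z":-0.3,"rx":0,"ry":0,"rz":0,"jaw":0.62},{"x":0,"y":0,"z":-0.7,"rx":0,"ry":0,"rz":0,"jaw":0.62},{"x":0,"y":0,"z":-1,"rx":0,"ry":0,"rz":0,"jaw":0.62},{"x":0,"y":0,"z":-1,"rx":0,"ry":0,"rz":0,"jaw":0.62},{"x":0,"y":0,"z":-1,"rx":0,"ry":0,"rz":0,"jaw":0.62}]'
python3 -m creep '[{"x":0,"y":-0.5,"z":-1,"rx":0,"ry":0,"rz":0,"jaw":0.62},{"x":0,"y":-0.5,"z":-1,"rx":0,"ry":0,"rz":0,"jaw":0.62},{"x":0,"y":0,"z":0,"rx":0,"ry":0,"rz":0,"jaw":0.62},{"x":0,"y":0,"z":0,"rx":0,"ry":0,"rz":0,"jaw":0.62},{"x":0,"y":0,"z":0,"rx":0,"ry":0,"rz":0,"jaw":0.62}]'
python3 - <<'E'
from bl import *
from hood import hood
c=shot('wrist','w15.png'); rz=c["range_z"]; v,u=np.mgrid[60:330:2,150:520:2]
P=np.array([[pt(c,a,b,'wrist',rng=rz[b,a]) for a,b in zip(ru,rv)] for ru,rv in zip(u,v)]).reshape(-1,3)
for n,x,y in (("st2",532.8,83.8),("st1",539.9,171.4)):
    e=np.array([.9968,-.0805]);f=np.array([.0805,.9968]); d=P[:,:2]-[x,y]; a=d@e;b=d@f
    k=(abs(a)<75)&(abs(b)<30)&(abs(P[:,2]-58)<7); r=cv2.minAreaRect(P[k][:,:2].astype(np.float32)); print(n,k.sum(),r)
    for a0 in (-55,-35,0,35,55):
        q=k&(abs(a-a0)<8)&(abs(b)<18); print("  at",a0,np.round(np.median(P[q,2]),1) if q.any() else None)
hood(); go(643,74.5,390,-.081)
print([ (r['confidence'],r['box']) for r in models.recognise('top','blank_1_centre')])
E
```

```text
time: 83.85
eef_pos: [538.6, 170.7, 205.6]
eef_rot: [0.124, 3.139, 0.0]
ft_force: [1.0, -0.2, -0.6]
width: 0.62
finger_force: 0.0
time: 84.35
eef_pos: [535.3, 131.1, 282.4]
eef_rot: [-0.124, -3.138, 0.0]
ft_force: [-0.1, 0.3, -0.3]
width: 0.621
finger_force: 0.0
st2 1363 ((534.094970703125, 83.2640609741211), (45.66508483886719, 130.6396942138672), 85.24519348144531)
  at -55 58.2
  at -35 58.2
  at 0 58.4
  at 35 58.3
  at 55 58.1
st1 1359 ((539.9942016601562, 170.9101104736328), (45.93836212158203, 128.8166961669922), 85.28814697265625)
  at -55 58.1
  at -35 58.2
  at 0 58.4
  at 35 58.3
  at 55 58.1
hood plane 4413 5622 angle 1.240 yaw -0.082 z 77..310
turn rz 0.02 units | after: shift x -2.802 y -1.195 z -2.703 units | q6~0.20/0.45 psi 3.063->3.061 tiltz -1.000
turn rz -29.98 units | after: shift x 2.802 y 1.195 z -2.703 units | q6~-2.95/-2.70 psi 3.063->6.202 tiltz -1.000
[(0.73, [433.5, 258.2, 32.7, 19.2])]
```

```bash
python3 -m creep '[{"x":0,"y":0,"z":-0.9,"rx":0,"ry":0,"rz":0,"jaw":0.6},{"x":0,"y":0,"z":-0.9,"rx":0,"ry":0,"rz":0,"jaw":0.6},{"x":0,"y":-0.2,"z":-0.9,"rx":0,"ry":0,"rz":0,"jaw":0.6},{"x":-0.7,"y":-0.25,"z":0,"rx":0,"ry":0,"rz":0,"jaw":0.6},{"x":-0.7,"y":-0.25,"z":0,"rx":0,"ry":0,"rz":0,"jaw":0.6},{"x":-0.7,"y":-0.25,"z":0,"rx":0,"ry":0,"rz":0,"jaw":0.6},{"x":-0.7,"y":-0.25,"z":0,"rx":0,"ry":0,"rz":0,"jaw":0.6},{"x":0,"y":0,"z":0,"rx":0,"ry":0,"rz":0,"jaw":0.6},{"x":0,"y":0,"z":0,"rx":0,"ry":0,"rz":0,"jaw":0.6},{"x":0,"y":0,"z":0,"rx":0,"ry":0,"rz":0,"jaw":0.6}]'
python3 -m creep '[{"x":0,"y":0,"z":0.7,"rx":0,"ry":0,"rz":0,"jaw":0.6},{"x":0,"y":0,"z":0.7,"rx":0,"ry":0,"rz":0,"jaw":0.6},{"x":0,"y":0,"z":0.4,"rx":0,"ry":0,"rz":0,"jaw":0.6},{"x":0,"y":0,"z":0,"rx":0,"ry":0,"rz":0,"jaw":0},{"x":0,"y":0,"z":0,"rx":0,"ry":0,"rz":0,"jaw":0},{"x":0,"y":0,"z":0,"rx":0,"ry":0,"rz":0,"jaw":0},{"x":0,"y":0,"z":0,"rx":0,"ry":0,"rz":0,"jaw":0},{"x":0,"y":0,"z":0,"rx":0,"ry":0,"rz":0,"jaw":0}]' 100
```

```text
time: 85.5
eef_pos: [643.0, 74.8, 390.8]
eef_rot: [-0.124, -3.138, -0.0]
ft_force: [0.1, 0.2, -0.1]
width: 0.597
finger_force: 0.0
time: 86.3
eef_pos: [643.7, 74.6, 321.0]
eef_rot: [0.124, 3.137, 0.001]
ft_force: [-3.2, 1.5, 7.3]
width: 0.125
finger_force: 99.3
```

```bash
python3 -m creep '[{"x":-0.13,"y":0,"z":-0.03,"rx":0,"ry":0,"rz":0,"jaw":0},{"x":-0.13,"y":0,"z":-0.03,"rx":0,"ry":0,"rz":0,"jaw":0},{"x":-0.13,"y":0,"z":-0.02,"rx":0,"ry":0,"rz":0,"jaw":0},{"x":-0.13,"y":0,"z":-0.02,"rx":0,"ry":0,"rz":0,"jaw":0},{"x":-0.13,"y":0,"z":-0.02,"rx":0,"ry":0,"rz":0,"jaw":0},{"x":-0.13,"y":0,"z":-0.01,"rx":0,"ry":0,"rz":0,"jaw":0},{"x":-0.13,"y":0,"z":-0.01,"rx":0,"ry":0,"rz":0,"jaw":0},{"x":-0.13,"y":0,"z":0,"rx":0,"ry":0,"rz":0,"jaw":0},{"x":-0.13,"y":0,"z":0,"rx":0,"ry":0,"rz":0,"jaw":0},{"x":0,"y":0,"z":0,"rx":0,"ry":0,"rz":0,"jaw":0}]'
python3 -m creep '[{"x":-0.1,"y":0,"z":0,"rx":0,"ry":0,"rz":0,"jaw":0},{"x":-0.1,"y":0,"z":0,"rx":0,"ry":0,"rz":0,"jaw":0},{"x":0,"y":0,"z":0,"rx":0,"ry":0,"rz":0,"jaw":0}]'
python3 -c "
from hood import *
hood()"
```

```text
time: 87.3
eef_pos: [689.6, 70.8, 326.1]
eef_rot: [-0.124, -3.139, -0.001]
ft_force: [-3.0, 0.3, 2.3]
width: 0.123
finger_force: 99.6
time: 87.6
eef_pos: [696.9, 70.2, 326.2]
eef_rot: [-0.124, -3.138, -0.001]
ft_force: [-7.7, 0.0, 9.9]
width: 0.124
finger_force: 100.6
hood plane 3898 5371 angle 1.413 yaw -0.083 z 71..311
```

```bash
python3 -m creep '[{"x":0,"y":0,"z":0,"rx":0,"ry":0,"rz":0,"jaw":0.4},{"x":0,"y":0,"z":0,"rx":0,"ry":0,"rz":0,"jaw":0.4},{"x":0,"y":0,"z":-0.7,"rx":0,"ry":0,"rz":0,"jaw":0.4},{"x":0,"y":0,"z":-0.8,"rx":0,"ry":0,"rz":0,"jaw":0.4},{"x":0.85,"y":-0.5,"z":0,"rx":0,"ry":0,"rz":0,"jaw":0.4},{"x":0.85,"y":-0.5,"z":0,"rx":0,"ry":0,"rz":0,"jaw":0.4},{"x":0.85,"y":-0.5,"z":0,"rx":0,"ry":0,"rz":0,"jaw":0.4},{"x":0.85,"y":-0.6,"z":0,"rx":0,"ry":0,"rz":0,"jaw":0.4},{"x":0.17,"y":-0.9,"z":0,"rx":0,"ry":0,"rz":0,"jaw":0.4},{"x":0,"y":-0.9,"z":0.3,"rx":0,"ry":0,"rz":0,"jaw":0.4}]'
python3 -m creep '[{"x":0,"y":-0.9,"z":0.5,"rx":0,"ry":0,"rz":0,"jaw":0.4},{"x":0,"y":0,"z":1,"rx":0,"ry":0,"rz":0,"jaw":0.4},{"x":0,"y":0,"z":1,"rx":0,"ry":0,"rz":0,"jaw":0.4},{"x":0,"y":0,"z":1,"rx":0,"ry":0,"rz":0,"jaw":0.4},{"x":0,"y":0,"z":0.9,"rx":0,"ry":0,"rz":0,"jaw":0.4},{"x":0,"y":0,"z":0,"rx":0,"ry":0,"rz":0,"jaw":0.4},{"x":0,"y":0,"z":0,"rx":0,"ry":0,"rz":0,"jaw":0.4},{"x":0,"y":0,"z":0,"rx":0,"ry":0,"rz":0,"jaw":0.4}]'
python3 -c "
from hood import *
hood()
from rod import *
rod(); go(539.2,-109.4,128,-.081)"
```

```text
time: 88.65
eef_pos: [545.8, -73.6, 375.4]
eef_rot: [0.122, 3.135, -0.001]
ft_force: [1.2, -0.4, 0.3]
width: 0.397
finger_force: 0.0
time: 89.45
eef_pos: [545.3, -109.1, 199.2]
eef_rot: [0.124, 3.136, -0.001]
ft_force: [0.3, 0.1, -0.0]
width: 0.401
finger_force: 0.0
hood plane 3981 5441 angle 1.397 yaw -0.083 z 72..312
wrist 1902 centroid(top surface) [ 542.74114162 -109.60973982  150.94922312] slope ang 0.712 range s 54
bearing from pivot 0.748 (top surf), corrected 0.705 dist 140
turn rz 0.02 units | after: shift x 0.148 y -0.021 z 1.776 units | q6~-0.12/-0.11 psi 3.062->3.061 tiltz -1.000
turn rz -29.98 units | after: shift x -0.148 y 0.021 z 1.776 units | q6~-3.26/-3.26 psi 3.062->6.202 tiltz -1.000
```

```bash
python3 -m creep '[{"x":0.06,"y":-0.01,"z":0.9,"rx":0,"ry":0,"rz":0,"jaw":0.4},{"x":0,"y":0,"z":0.9,"rx":0,"ry":0,"rz":0,"jaw":0.4},{"x":0,"y":0,"z":0.05,"rx":0,"ry":0,"rz":0,"jaw":0.4},{"x":0,"y":0,"z":0,"rx":0,"ry":0,"rz":0,"jaw":0},{"x":0,"y":0,"z":0,"rx":0,"ry":0,"rz":0,"jaw":0},{"x":0,"y":0,"z":0,"rx":0,"ry":0,"rz":0,"jaw":0},{"x":0,"y":0,"z":0,"rx":0,"ry":0,"rz":0,"jaw":0},{"x":0,"y":0,"z":0,"rx":0,"ry":0,"rz":0,"jaw":0}]' 100
python3 -m creep '[{"x":-0.146,"y":0,"z":0.194,"rx":0,"ry":0,"rz":0,"jaw":0},{"x":-0.146,"y":0,"z":0.194,"rx":0,"ry":0,"rz":0,"jaw":0},{"x":-0.117,"y":0,"z":0.212,"rx":0,"ry":0,"rz":0,"jaw":0},{"x":-0.117,"y":0,"z":0.212,"rx":0,"ry":0,"rz":0,"jaw":0},{"x":-0.085,"y":0,"z":0.227,"rx":0,"ry":0,"rz":0,"jaw":0},{"x":0,"y":0,"z":0,"rx":0,"ry":0,"rz":0,"jaw":0},{"x":0,"y":0,"z":0,"rx":0,"ry":0,"rz":0,"jaw":0}]'
python3 -c "
from hood import *
hood()
from rod import *
rod()"
```

```text
time: 90.35
eef_pos: [542.9, -109.6, 124.4]
eef_rot: [0.125, 3.136, -0.002]
ft_force: [3.1, -5.1, 4.2]
width: 0.12
finger_force: 97.5
time: 91.05
eef_pos: [564.4, -111.2, 80.7]
eef_rot: [-0.125, -3.136, 0.0]
ft_force: [-4.0, -5.0, 0.7]
width: 0.111
finger_force: 97.7
hood plane 3990 5442 angle 1.394 yaw -0.083 z 72..312
wrist 3572 centroid(top surface) [ 567.67409421 -111.39427235   97.88863799] slope ang 0.271 range s 67
bearing from pivot 0.318 (top surf), corrected 0.273 dist 134
```

```bash
python3 -m creep '[{"x":-0.045,"y":0,"z":0.2,"rx":0,"ry":0,"rz":0,"jaw":0},{"x":-0.035,"y":0,"z":0.2,"rx":0,"ry":0,"rz":0,"jaw":0},{"x":-0.03,"y":0,"z":0.2,"rx":0,"ry":0,"rz":0,"jaw":0},{"x":-0.02,"y":0,"z":0.2,"rx":0,"ry":0,"rz":0,"jaw":0},{"x":0,"y":0,"z":0.1,"rx":0,"ry":0,"rz":0,"jaw":0},{"x":0,"y":0,"z":0,"rx":0,"ry":0,"rz":0,"jaw":0},{"x":0,"y":0,"z":0,"rx":0,"ry":0,"rz":0,"jaw":0}]'
python3 -c "
from rod import *
rod()"
```

```text
time: 91.85
eef_pos: [575.0, -112.1, 47.3]
eef_rot: [0.126, 3.131, -0.002]
ft_force: [8.0, -2.7, 7.3]
width: 0.101
finger_force: 99.2
wrist 2972 centroid(top surface) [ 570.54475988 -111.65690971   58.27739998] slope ang -0.021 range s 69
bearing from pivot 0.017 (top surf), corrected -0.029 dist 130
```

```bash
python3 -m creep '[{"x":0,"y":0,"z":0,"rx":0,"ry":0,"rz":0,"jaw":0.4},{"x":0,"y":0,"z":0,"rx":0,"ry":0,"rz":0,"jaw":0.4},{"x":0,"y":0,"z":0,"rx":0,"ry":0,"rz":0,"jaw":0.4},{"x":0,"y":0,"z":-0.4,"rx":0,"ry":0,"rz":0,"jaw":0.4},{"x":0,"y":0,"z":-0.6,"rx":0,"ry":0,"rz":0,"jaw":0.4},{"x":0,"y":0,"z":-0.3,"rx":0,"ry":0,"rz":0,"jaw":0.4},{"x":0,"y":0,"z":0,"rx":0,"ry":0,"rz":0,"jaw":0.4},{"x":0,"y":0,"z":0,"rx":0,"ry":0,"rz":0,"jaw":0.4},{"x":0,"y":0,"z":0,"rx":0,"ry":0,"rz":0,"jaw":0.4}]'
python3 -c "
from rod import *
from hood import hood
rod(); hood()
c=eyes.read_camera('side')
for r in models.place_of('side','rod_tip')[:3]: print(r, pt(c,*r['centre'],'side'))"
```

```text
time: 92.8
eef_pos: [570.3, -111.2, 96.2]
eef_rot: [-0.124, -3.137, -0.001]
ft_force: [-0.5, 0.0, -0.3]
width: 0.402
finger_force: 0.0
wrist 2086 centroid(top surface) [ 573.30273176 -112.19581561   61.89597292] slope ang 0.002 range s 69
bearing from pivot 0.044 (top surf), corrected -0.001 dist 133
hood plane 3941 5452 angle 1.391 yaw -0.082 z 70..311
{'centre': [307.6, 303.8], 'confidence': 0.78} [ 740.51643015 -129.23803904   57.60432622]
```

```bash
python3 -m creep '[{"x":0,"y":0,"z":-1,"rx":0,"ry":0,"rz":0,"jaw":0.4},{"x":0,"y":0,"z":-1,"rx":0,"ry":0,"rz":0,"jaw":0.4},{"x":0,"y":0,"z":-1,"rx":0,"ry":0,"rz":0,"jaw":0.4},{"x":0,"y":0,"z":-1,"rx":0,"ry":0,"rz":0,"jaw":0.6},{"x":0,"y":0,"z":-1,"rx":0,"ry":0,"rz":0,"jaw":0.6},{"x":0,"y":0,"z":-1,"rx":0,"ry":0,"rz":0,"jaw":0.6},{"x":0,"y":0,"z":-1,"rx":0,"ry":0,"rz":0,"jaw":0.6},{"x":0,"y":0,"z":-0.35,"rx":0,"ry":0,"rz":0,"jaw":0.6},{"x":0,"y":0.8,"z":0,"rx":0,"ry":0,"rz":0,"jaw":0.6},{"x":0,"y":0.8,"z":0,"rx":0,"ry":0,"rz":0,"jaw":0.6}]'
python3 -m creep '[{"x":-0.6,"y":0.7,"z":0,"rx":0,"ry":0,"rz":0,"jaw":0.6},{"x":-0.6,"y":0.7,"z":0,"rx":0,"ry":0,"rz":0,"jaw":0.6},{"x":-0.6,"y":0.7,"z":0,"rx":0,"ry":0,"rz":0,"jaw":0.6},{"x":-0.6,"y":0.6,"z":0,"rx":0,"ry":0,"rz":0,"jaw":0.6},{"x":-0.32,"y":0.47,"z":0,"rx":0,"ry":0,"rz":0,"jaw":0.6},{"x":0,"y":0,"z":0,"rx":0,"ry":0,"rz":0,"jaw":0.6},{"x":0,"y":0,"z":0,"rx":0,"ry":0,"rz":0,"jaw":0.6},{"x":0,"y":0,"z":0,"rx":0,"ry":0,"rz":0,"jaw":0.6}]'
python3 -c "
from hood import *
hood(); go(693,70.5,324,-.081)"
```

```text
time: 94.0
eef_pos: [576.4, -47.5, 391.6]
eef_rot: [0.128, 3.138, 0.0]
ft_force: [0.3, -0.3, 0.4]
width: 0.601
finger_force: 0.0
time: 94.8
eef_pos: [694.1, 69.5, 391.6]
eef_rot: [-0.125, -3.139, 0.0]
ft_force: [0.8, -0.8, 0.4]
width: 0.6
finger_force: 0.0
hood plane 4037 5426 angle 1.388 yaw -0.083 z 72..312
turn rz 0.01 units | after: shift x 0.026 y 0.027 z 1.703 units | q6~0.18/0.18 psi 3.062->3.061 tiltz -1.000
turn rz -29.99 units | after: shift x -0.026 y -0.027 z 1.703 units | q6~-2.96/-2.96 psi 3.062->6.202 tiltz -1.000
```

```bash
python3 -m creep '[{"x":0.026,"y":0.027,"z":0.7,"rx":0,"ry":0,"rz":0,"jaw":0.6},{"x":0,"y":0,"z":0.7,"rx":0,"ry":0,"rz":0,"jaw":0.6},{"x":0,"y":0,"z":0.3,"rx":0,"ry":0,"rz":0,"jaw":0.6},{"x":0,"y":0,"z":0,"rx":0,"ry":0,"rz":0,"jaw":0},{"x":0,"y":0,"z":0,"rx":0,"ry":0,"rz":0,"jaw":0},{"x":0,"y":0,"z":0,"rx":0,"ry":0,"rz":0,"jaw":0},{"x":0,"y":0,"z":0,"rx":0,"ry":0,"rz":0,"jaw":0},{"x":0,"y":0,"z":0,"rx":0,"ry":0,"rz":0,"jaw":0}]' 100
python3 -m creep '[{"x":0.194,"y":0,"z":0.027,"rx":0,"ry":0,"rz":0,"jaw":0},{"x":0.194,"y":0,"z":0.027,"rx":0,"ry":0,"rz":0,"jaw":0},{"x":0.194,"y":0,"z":0.027,"rx":0,"ry":0,"rz":0,"jaw":0},{"x":0.194,"y":0,"z":0.027,"rx":0,"ry":0,"rz":0,"jaw":0},{"x":0.194,"y":0,"z":0.027,"rx":0,"ry":0,"rz":0,"jaw":0},{"x":0.188,"y":0,"z":0.053,"rx":0,"ry":0,"rz":0,"jaw":0},{"x":0.188,"y":0,"z":0.053,"rx":0,"ry":0,"rz":0,"jaw":0},{"x":0.188,"y":0,"z":0.053,"rx":0,"ry":0,"rz":0,"jaw":0},{"x":0.188,"y":0,"z":0.053,"rx":0,"ry":0,"rz":0,"jaw":0},{"x":0.188,"y":0,"z":0.053,"rx":0,"ry":0,"rz":0,"jaw":0}]'
python3 -c "
from hood import *
hood()"
```

```text
time: 95.65
eef_pos: [693.9, 70.5, 325.4]
eef_rot: [0.125, 3.136, -0.001]
ft_force: [-1.0, -6.2, 6.5]
width: 0.126
finger_force: 98.6
time: 96.65
eef_pos: [621.9, 76.4, 313.6]
eef_rot: [0.126, 3.123, -0.0]
ft_force: [9.0, -6.8, 24.4]
width: 0.12
finger_force: 106.9
hood plane 4642 5584 angle 1.149 yaw -0.083 z 83..306
```

```bash
python3 -m creep '[{"x":0.179,"y":0,"z":0.079,"rx":0,"ry":0,"rz":0,"jaw":0},{"x":0.179,"y":0,"z":0.079,"rx":0,"ry":0,"rz":0,"jaw":0},{"x":0.179,"y":0,"z":0.079,"rx":0,"ry":0,"rz":0,"jaw":0},{"x":0.179,"y":0,"z":0.079,"rx":0,"ry":0,"rz":0,"jaw":0},{"x":0.179,"y":0,"z":0.079,"rx":0,"ry":0,"rz":0,"jaw":0},{"x":0.166,"y":0,"z":0.103,"rx":0,"ry":0,"rz":0,"jaw":0},{"x":0.166,"y":0,"z":0.103,"rx":0,"ry":0,"rz":0,"jaw":0},{"x":0.166,"y":0,"z":0.103,"rx":0,"ry":0,"rz":0,"jaw":0},{"x":0.166,"y":0,"z":0.103,"rx":0,"ry":0,"rz":0,"jaw":0},{"x":0.166,"y":0,"z":0.103,"rx":0,"ry":0,"rz":0,"jaw":0}]'
python3 -m creep '[{"x":0.151,"y":0,"z":0.125,"rx":0,"ry":0,"rz":0,"jaw":0},{"x":0.151,"y":0,"z":0.125,"rx":0,"ry":0,"rz":0,"jaw":0},{"x":0.151,"y":0,"z":0.125,"rx":0,"ry":0,"rz":0,"jaw":0},{"x":0.151,"y":0,"z":0.125,"rx":0,"ry":0,"rz":0,"jaw":0},{"x":0.151,"y":0,"z":0.125,"rx":0,"ry":0,"rz":0,"jaw":0},{"x":0.132,"y":0,"z":0.145,"rx":0,"ry":0,"rz":0,"jaw":0},{"x":0.132,"y":0,"z":0.145,"rx":0,"ry":0,"rz":0,"jaw":0},{"x":0.132,"y":0,"z":0.145,"rx":0,"ry":0,"rz":0,"jaw":0},{"x":0.132,"y":0,"z":0.145,"rx":0,"ry":0,"rz":0,"jaw":0},{"x":0.132,"y":0,"z":0.145,"rx":0,"ry":0,"rz":0,"jaw":0}]'
```

```text
time: 97.7
eef_pos: [550.9, 82.2, 279.3]
eef_rot: [0.125, 3.125, 0.001]
ft_force: [-13.7, -5.2, 52.9]
width: 0.121
finger_force: 115.1
time: 98.7
eef_pos: [491.0, 87.1, 222.3]
eef_rot: [0.125, 3.135, 0.001]
ft_force: [-17.0, -5.0, 35.4]
width: 0.119
finger_force: 109.9
```

```bash
python3 -m creep '[{"x":0.111,"y":0,"z":0.161,"rx":0,"ry":0,"rz":0,"jaw":0},{"x":0.111,"y":0,"z":0.161,"rx":0,"ry":0,"rz":0,"jaw":0},{"x":0.111,"y":0,"z":0.161,"rx":0,"ry":0,"rz":0,"jaw":0},{"x":0.111,"y":0,"z":0.161,"rx":0,"ry":0,"rz":0,"jaw":0},{"x":0.111,"y":0,"z":0.161,"rx":0,"ry":0,"rz":0,"jaw":0},{"x":0.087,"y":0,"z":0.175,"rx":0,"ry":0,"rz":0,"jaw":0},{"x":0.087,"y":0,"z":0.175,"rx":0,"ry":0,"rz":0,"jaw":0},{"x":0.087,"y":0,"z":0.175,"rx":0,"ry":0,"rz":0,"jaw":0},{"x":0.087,"y":0,"z":0.175,"rx":0,"ry":0,"rz":0,"jaw":0},{"x":0.087,"y":0,"z":0.175,"rx":0,"ry":0,"rz":0,"jaw":0}]'
python3 -m creep '[{"x":0.062,"y":0,"z":0.186,"rx":0,"ry":0,"rz":0,"jaw":0},{"x":0.062,"y":0,"z":0.186,"rx":0,"ry":0,"rz":0,"jaw":0},{"x":0.062,"y":0,"z":0.186,"rx":0,"ry":0,"rz":0,"jaw":0},{"x":0.062,"y":0,"z":0.186,"rx":0,"ry":0,"rz":0,"jaw":0},{"x":0.062,"y":0,"z":0.186,"rx":0,"ry":0,"rz":0,"jaw":0},{"x":0.036,"y":0,"z":0.18,"rx":0,"ry":0,"rz":0,"jaw":0},{"x":0,"y":0,"z":0,"rx":0,"ry":0,"rz":0,"jaw":0}]'
python3 -c "
from hood import *
hood()"
```

```text
time: 99.7
eef_pos: [450.2, 90.4, 152.0]
eef_rot: [-0.124, -3.137, -0.001]
ft_force: [-20.2, -3.9, 28.7]
width: 0.123
finger_force: 105.1
time: 100.4
eef_pos: [435.9, 91.5, 105.4]
eef_rot: [-0.124, -3.134, 0.0]
ft_force: [-15.4, 0.8, 5.6]
width: 0.122
finger_force: 102.3
hood plane 2959 3299 angle 0.132 yaw -0.081 z 107..143
```

```bash
python3 -m creep '[{"x":0.03,"y":0,"z":0.18,"rx":0,"ry":0,"rz":0,"jaw":0},{"x":0.025,"y":0,"z":0.18,"rx":0,"ry":0,"rz":0,"jaw":0},{"x":0.02,"y":0,"z":0.18,"rx":0,"ry":0,"rz":0,"jaw":0},{"x":0.015,"y":0,"z":0.15,"rx":0,"ry":0,"rz":0,"jaw":0},{"x":0,"y":0,"z":0.1,"rx":0,"ry":0,"rz":0,"jaw":0},{"x":0,"y":0,"z":0,"rx":0,"ry":0,"rz":0,"jaw":0},{"x":0,"y":0,"z":0,"rx":0,"ry":0,"rz":0,"jaw":0}]'
python3 -c "
from hood import *
hood()"
```

```text
time: 101.15
eef_pos: [430.3, 92.0, 73.2]
eef_rot: [-0.123, -3.13, -0.001]
ft_force: [-20.9, 2.2, 5.9]
width: 0.119
finger_force: 103.5
hood plane 2580 2862 angle 0.012 yaw -0.028 z 107..115
```

```bash
python3 -m creep '[{"x":0.05,"y":0,"z":0.08,"rx":0,"ry":0,"rz":0,"jaw":0},{"x":0.05,"y":0,"z":0.08,"rx":0,"ry":0,"rz":0,"jaw":0},{"x":0,"y":0,"z":0,"rx":0,"ry":0,"rz":0,"jaw":0},{"x":0,"y":0,"z":0,"rx":0,"ry":0,"rz":0,"jaw":0}]'
python3 -m creep '[{"x":0,"y":0,"z":0,"rx":0,"ry":0,"rz":0,"jaw":0.4},{"x":0,"y":0,"z":0,"rx":0,"ry":0,"rz":0,"jaw":0.4},{"x":0,"y":0,"z":0,"rx":0,"ry":0,"rz":0,"jaw":0.4},{"x":0,"y":0,"z":-0.3,"rx":0,"ry":0,"rz":0,"jaw":0.5},{"x":0,"y":0,"z":-0.8,"rx":0,"ry":0,"rz":0,"jaw":0.5},{"x":0,"y":0,"z":-1,"rx":0,"ry":0,"rz":0,"jaw":0.5},{"x":0.5,"y":0,"z":-1,"rx":0,"ry":0,"rz":0,"jaw":0.5},{"x":0.5,"y":0,"z":-1,"rx":0,"ry":0,"rz":0,"jaw":0.5},{"x":0,"y":0,"z":0,"rx":0,"ry":0,"rz":0,"jaw":0.5},{"x":0,"y":0,"z":0,"rx":0,"ry":0,"rz":0,"jaw":0.5}]'
python3 -c "
from hood import *
c=hood(); n=cv2.imwrite('pics/fin.png',cv2.resize(c['pixels'][140:350,180:460],(800,600)))
for t in ('rod_tip','rod_grip','pull_tab'):
  for r in models.place_of('side',t)[:1]: print(t,r, pt(c,*r['centre'],'side'))"
```

```text
time: 101.6
eef_pos: [429.8, 92.0, 67.7]
eef_rot: [-0.124, -3.136, 0.001]
ft_force: [-11.7, -0.2, 5.7]
width: 0.122
finger_force: 103.8
time: 102.6
eef_pos: [392.2, 95.7, 232.4]
eef_rot: [0.124, 3.136, 0.002]
ft_force: [0.2, 0.5, -0.4]
width: 0.5
finger_force: 0.0
hood plane 2533 2827 angle 3.134 yaw -0.195 z 104..113
rod_tip {'centre': [310.3, 304.7], 'confidence': 0.53} [ 743.66629802 -123.84891768   56.06302733]
rod_grip {'centre': [293.8, 257.5], 'confidence': 0.67} [ 584.56195125 -117.54774946   58.09837314]
pull_tab {'centre': [347.1, 194.9], 'confidence': 0.7} [403.95714353  91.15599951  79.7382575 ]
```

View pics/fin.png

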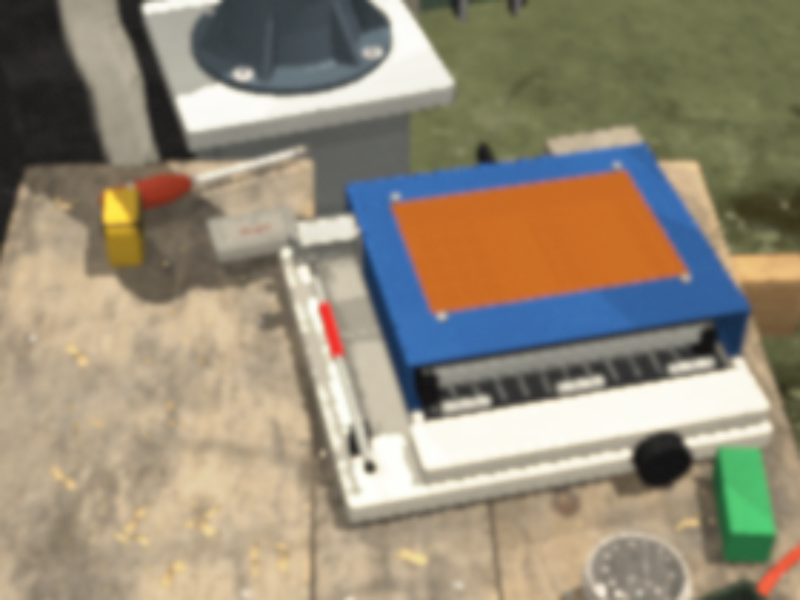

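The picture shows the hood shut (front corner at about (350,185), same as at the start). The rod is parked with its red grip at (330,330), no blanks are left on the table and the bystanders are in place, so I am handing in.

```bash
python3 -c "
from station import manip
print(manip.close_job())"
```

```text
the job is handed in; nothing more can be done
None
```

The job is handed in: both blanks on the table lie flush on stations 1 and 2 (third absent), placed with the hood on its prop; the rod is back in its clip, the hood is shut, and it took about 103 s. On the way, the rod slipped from the grip once, the hood had to be raised a second time before the prop caught, and the fingers pressed on one blank at about 50 N before a clean regrasp.

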